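# Put the comb blade away in its slide-top box

## Robot

A 7-joint arm with a two-finger parallel gripper is mounted at the origin on the work surface. World frame = base frame: x ahead of the robot, y to its left, z up, the work surface at z = 0. Lengths are in m, angles in rad, forces in N, time in s.
With the tool pointing down it reaches from about 0.425 to 0.875 m from the base axis. Payload 4.7 kg.
Tool frame: the origin (TCP) lies between the finger pads; the fingertips stand 8 mm ahead of it and the grasp point (between the pads) lies 11 mm behind it; z points along the fingers, y is the direction in which the jaws open and shut (so a half turn about z gives the same grasp; the last joint's range is limited). The gripper opens to 87 mm and grips with 3 to 60 N. Pads are 19 mm wide; open, the fingers measure 117 mm over their backs; the gripper's body (75 mm by 190 mm) begins 51 mm behind the grasp point.
Start: joints at [-1.222, 0.321, -0.07, 1.45, 0.023, 1.371, -0.057], TCP at [0.214, 0.614, 0.231] pointing down, gripper open.
Joint ranges: [-2.86, 2.86], [-0.3, 2.09], [-1.38, 1.24], [0.06, 2.45], [-1.56, 4.7], [0.09, 2.05], [-2.69, 2.69]. Speed limits (rad/s): [2.57, 2.57, 3.14, 3.14, 3.14, 3.14, 3.14].

## Interface

Orientations are given as a rotation vector (axis times angle).
In Python, from bench import ctrl, optics, ticket gives the robot as it stands.
- The arm moves only by the tool play_rows, never from a script. Its argument "motion" is a list of rows, each a list of 5 numbers: the closure, from 0 (fully open) to 1 (shut), then the shift along the tool's x, y, z in cm, then the turn about the tool's z in rad. In form: [[jaw, tx, ty, tz, spin], ...]. A call has 1 to 20 rows; each row shifts and turns the commanded pose from where the row before left it, along the tool's axes as they then stand; what a row does not reach is not made up. A row lasts 1/8 s, in which the tool goes at most 62.5 mm and 10.7 degrees, less where a joint would pass 70% of its speed; a pose out of reach is approached as far as the arm can. A call is refused whole if a number of a shift passes 6.25 or a number of a turn 0.188, either way. A call with a gripper value outside its range is refused whole. The fingers move at their own pace and stop on an object; "force" is the grip in N (left out, the last holds). Time passes only in rows, so rows that do not move let the fingers close. It gives the time, the measured TCP pose, the force and the opening at its end, in the units of the state.
- ctrl.get_state(): the state, without advancing time (a new reading comes with each control period).
- optics.get_image(name): name is "scene" or "side" or "wrist"; returns the picture (400x640x3 uint8, red, green, blue); there is no depth.
- optics.calibration(name): a dict with "K" (3x3 intrinsics, pixels), "pose" (4x4, takes a point from camera to world coordinates); the wrist camera has in their place "hand_eye" (4x4, takes a point from camera to tool coordinates, whose origin is the TCP and whose axes are the flange's). Camera axes: x right, y down, z forward; pixel columns grow to the right and rows downward; lengths in m; the calibration is good to about 2 mm. A picture is of the moment at which its call begins: read the wrist's pose just before it. calibration takes no time and is no camera call.
- ticket.close_job(): hands the job in, once; it reports no verdict.
The state is a dict: "time": time; "joint_positions": joint angles; "qd": joint speeds; "joint_torque": joint torques, N m; "position": TCP position; "tool_rot": TCP orientation; "ft_force": force on the tool from outside, world axes, zero at the start; "torque": the same for the moment, N m; "grip_width": opening from 0.0 (shut) to 1.0 (fully open).
Only numpy, scipy, OpenCV 4.12 (cv2) and the standard library are available. Lean on these libraries where they do the work, as an engineer would, in place of code of your own. Each camera call takes 0.05 s, during which the arm holds its last target.

## Task

The washed comb blade of the vegetable slicer is standing in the drip rack. Put it away in its slot in the blade box, nose under the bridge, straight and fully down, then slide the box's lid over it and force it past the snap ridge until it is fully home, without ramming it against the end. Leave the other blade in the rack and everything else where it is.

Things in the scene. Friction and masses are not known exactly. Their poses are not given: they have to be found in the camera images.
- comb_mid (a point): Comb blade, an upright steel plate on its toothed edge in one place of the drip rack: 100 long, 5 thick, 22 high. Point at its centre, 18 mm above the lower edge; x along it to its nose, z up. On top a black spine to grip, 70 long (x -35..35), 10 thick, 14 high (z 4..18 above this point). About 0.1 kg. Told from the other blade by tang, teeth and shorter spine.
- comb_nose (a point): Lower front corner of the comb blade's nose, 50 mm ahead of and 18 mm below comb_mid; same axes. The last 14 mm of the plate behind it is a low tang, only 10 mm high.
- rack: White drip rack, 130 x 150 x 8 mm, fixed. Origin at the centre of its underside, x along the blades in it (to their noses), z up. Two places at y = -38 and +38 mm: a blade stands on the plate between cheeks 7.5 mm apart, tops 22 mm above the table; draw it straight up. Which blade is where varies.
- slicer: The other blade, not to be touched: plain plate 100 x 5 x 22 mm without tang or teeth, with a 96 mm long black spine, 36 mm high overall. Origin at the centre of its lower edge, x along it.
- blade_box: Grey blade box 170 x 124 x 58 mm, screwed down, 100 mm wide inside, top open while the lid is drawn out. Origin at the centre of its underside; x along the lid's channel from the open mouth (x = -85) to the closed end (inner face x = 80), z up. A groove in each long wall, z 48..53.5 mm, carries the lid. A white cradle inside holds the blade (slot).
- slot (a point): Seat of the comb blade: point on the slot floor, 8 mm above the table, under the seated blade's middle; axes as the box. Slot 7 mm wide along x, cheeks 17 high with a flared mouth to 20. Front stop at x = 51.5, rear stop (22 mm high) at x = -53.5. Seated, comb_mid is 18 mm above this point (x good to 2.5 mm), its top 4 mm clear of the lid; higher, the lid strikes it.
- bridge (a point): Middle of the underside of the bridge over the slot's front end, under which the tang goes: 11 mm long in x, 30 wide, 6 thick, 14.5 mm above the slot floor. Only 94 mm are open from rear stop to bridge, so the blade cannot drop in level: tip it some 20 degrees nose down, nose corner 6 to 8 mm short of the front stop, then lower the tail while edging forward 5 mm.
- lid_grip (a point): Grip bar of the white sliding lid (165 x 110 x 4 mm, 85 g), which is in the channel but drawn out 126 to 138 mm. Point at the bar's centre; bar 14 mm thick (x), 64 long (y), 16 high, standing on the lid's top (8 mm below this point). Axes as the box: it shuts towards +x. Fully home, this point is at x = -75, z about 61 in the box frame.
- lid_front (a point): Middle of the lid's front edge. It slides with 1 to 3 N of drag and 1.5 mm of play at each side; fully home, this edge meets the box's closed end and the lid's tail is flush with the mouth end.
- ridge (a point): Middle of the top of the springy snap ridge across the mouth's end wall, 70 mm long, which gives way downwards under about 8 N. A bead under the grip bar meets it 13 mm before the lid is home; about 8 to 12 N then force it over, the top being passed 7 mm before home. From there it slides lightly until it meets the end.
- peeler: Peeler with black handle, 150 mm, bystander
- bottle: White squeeze bottle, 60 mm across, 170 mm high, bystander
- bowl: Steel bowl, 104 mm across, 45 mm high, bystander
- beet_a: Peeled beetroot, 74 mm across, 58 mm high, bystander
- beet_b: Peeled beetroot, as the other, bystander
- scraper: Bench scraper lying flat, 120 x 100 mm, bystander
There are look-alikes about, which are no part of the job. What is shaped like the blade_box but purple or red is not meant.

How it is judged:
By the outcome, as a careful person would: the job done as asked, in the order asked, and still so for the second after the job is handed in, with the robot touching nothing.
It also fails if it takes over 54 s, if anything falls off the work surface, if the arm or the gripper's body presses on something with over 40 N, if the wrist force passes 120 N, or if a joint passes its speed limit or range.

## Working session

There is one attempt and no reset: what is moved stays moved. The work goes in short steps, Python scripts to look and compute and a tool call to move; the robot and the scene stay as the last step left them, time stands still between calls to the robot, and variables do not carry over. Pictures are saved under pics/ and viewed, and the job is handed in when it is done.

Besides the shell and the picture viewer there is one more tool, called after ">>>" as a command line: name --pt "numbers of a row" for each row, then --argument value for the rest. play_rows: Moves the arm, as the interface text tells. Its arguments: {"type":"object","properties":{"motion":{"type":"array"},"force":{"type":"number"}},"required":["motion"]}

```bash
ls; mkdir -p pics; python3 - <<'E'
from bench import ctrl, optics
import cv2
s=ctrl.get_state()
for k,v in s.items(): print(k,v)
for n in ["scene","side","wrist"]:
    im=optics.get_image(n); cv2.imwrite(f"pics/{n}0.png",im[:,:,::-1]); print(n,optics.calibration(n))
E
```

```text
pics
time 0.0
joint_positions [-1.2218866   0.32179356 -0.07009182  1.45165815  0.02259805  1.37080225
 -0.05690236]
qd [ 6.61342725e-05 -2.94700939e-04  6.93417428e-04 -1.00324355e-03
  7.63074400e-04 -8.30156736e-04 -1.35429343e-04]
joint_torque [-4.45822079e-04 -4.91301155e+01 -4.04478852e-01 -3.12523699e+01
 -6.41467050e-02  4.37637186e-02  1.58241860e-04]
position [0.21344965 0.61338926 0.22948914]
tool_rot [-5.23375266e-01 -3.09746643e+00  2.92365972e-03]
ft_force [ 0.48782722 -0.44564528 -0.35537215]
torque [-0.00211866  0.01175013 -0.03842158]
grip_width 0.9982729230621159
scene {'K': array([[513.99962288,   0.        , 315.12120461],
       [  0.        , 513.99962288, 201.47186769],
       [  0.        ,   0.        ,   1.        ]]), 'pose': array([[ 0.84636113,  0.3274263 , -0.42007719,  1.08223916],
       [ 0.53247525, -0.53788169,  0.65356973, -0.97895689],
       [-0.01195591, -0.77683673, -0.62958856,  0.98734759],
       [ 0.        ,  0.        ,  0.        ,  1.        ]])}
side {'K': array([[405.07942142,   0.        , 313.72475972],
       [  0.        , 405.07942142, 199.43540627],
       [  0.        ,   0.        ,   1.        ]]), 'pose': array([[ 0.71448933, -0.47660669,  0.51220217, -0.0463126 ],
       [-0.6996386 , -0.49015669,  0.51985791, -0.53050548],
       [ 0.00329156, -0.72978934, -0.68366416,  0.77258341],
       [ 0.        ,  0.        ,  0.        ,  1.        ]])}
wrist {'K': array([[275.31963158,   0.        , 323.91500726],
       [  0.        , 275.31963158, 198.88291097],
       [  0.        ,   0.        ,   1.        ]]), 'hand_eye': array([[ 3.33260149e-04, -9.54713626e-01, -2.97526101e-01,
         8.23590785e-02],
       [ 9.99999944e-01,  3.08356248e-04,  1.30638012e-04,
        -1.98053659e-04],
       [-3.29778579e-05, -2.97526127e-01,  9.54713676e-01,
        -1.53985247e-01],
       [ 0.00000000e+00,  0.00000000e+00,  0.00000000e+00,
         1.00000000e+00]])}
```

View pics/scene0.png

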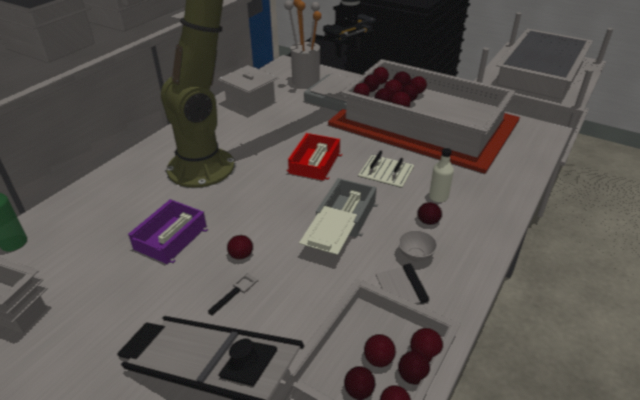

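View pics/side0.png

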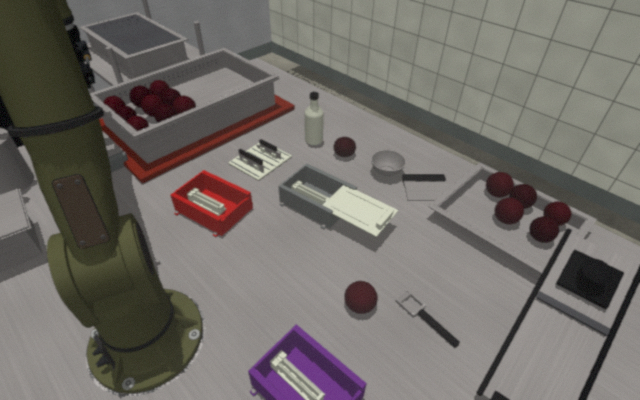

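View pics/wrist0.png

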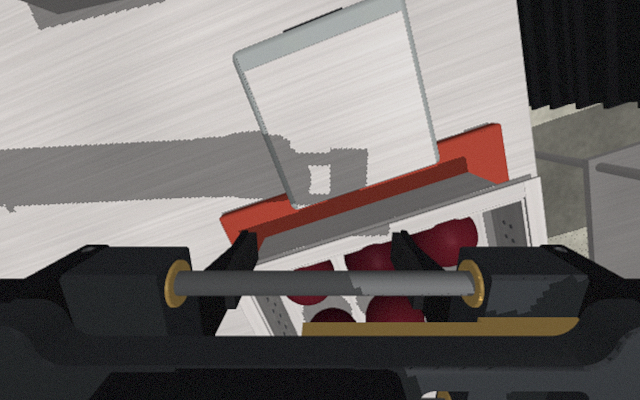

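```bash
python3 - <<'E'
import cv2,numpy as np
def crop(n,x,y,w,h,out,s):
    im=cv2.imread(f"pics/{n}.png")[y:y+h,x:x+w]
    im=(255*(im/255.)**0.6).astype(np.uint8)
    cv2.imwrite(f"pics/{out}.png",cv2.resize(im,None,fx=s,fy=s,interpolation=cv2.INTER_CUBIC))
crop("scene0",285,130,160,140,"c_scene",5)
crop("side0",160,120,250,140,"c_side",3.2)
E
```

```text
(no output)
```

View pics/c_scene.png

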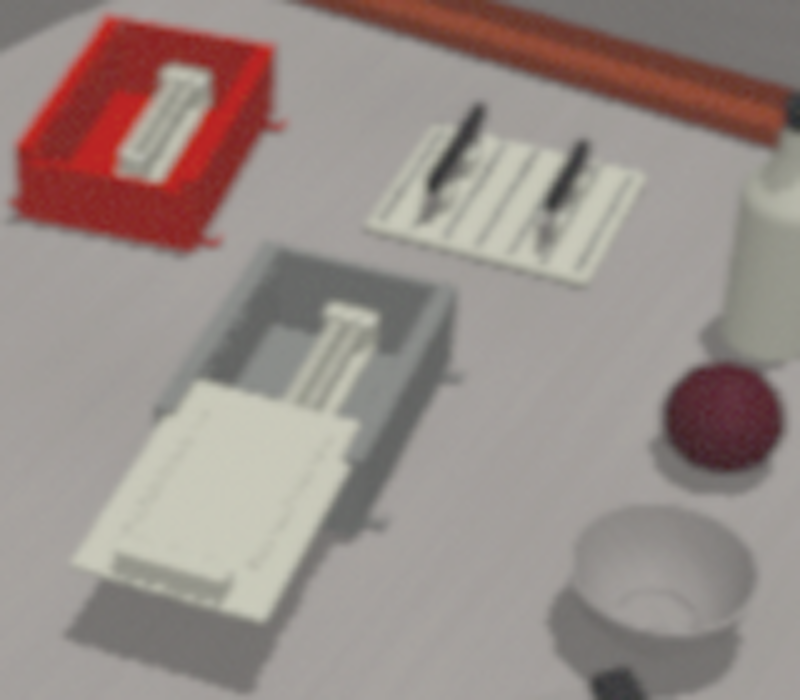

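View pics/c_side.png

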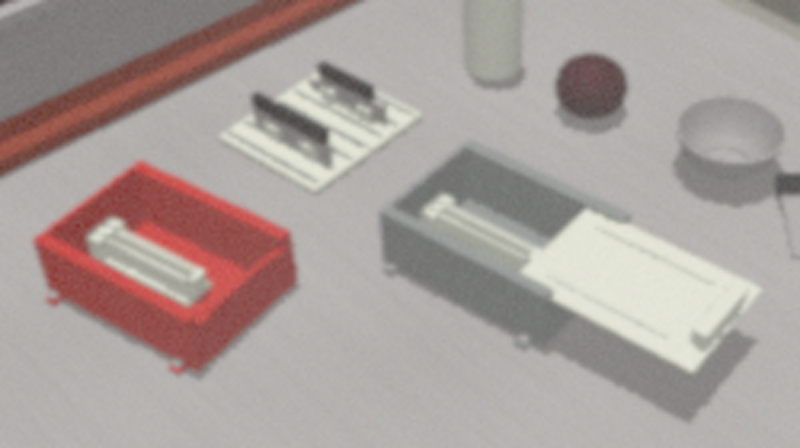

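```bash
cat > h.py <<'E'
import numpy as np, cv2
from scipy.spatial.transform import Rotation as R
from bench import ctrl, optics
def campose(n,s=None):
    c=optics.calibration(n)
    if n=="wrist":
        s=s or ctrl.get_state()
        T=np.eye(4);T[:3,:3]=R.from_rotvec(s["tool_rot"]).as_matrix();T[:3,3]=s["position"]
        return c["K"],T@c["hand_eye"]
    return c["K"],c["pose"]
def ray(K,P,uv,z):
    d=P[:3,:3]@np.linalg.solve(K,[uv[0],uv[1],1.]);o=P[:3,3]
    return o+d*(z-o[2])/d[2]
def proj(K,P,X):
    X=np.atleast_2d(X); c=(X-P[:3,3])@P[:3,:3]; p=c@K.T; return p[:,:2]/p[:,2:]
def shot(n,out):
    s=ctrl.get_state(); im=optics.get_image(n)[:,:,::-1]; cv2.imwrite(f"pics/{out}.png",im)
    K,P=campose(n,s); np.savez(f"pics/{out}.npz",K=K,P=P); return im,K,P
def load(out):
    d=np.load(f"pics/{out}.npz"); return cv2.imread(f"pics/{out}.png"),d["K"],d["P"]
def crop(out,x,y,w,h,dst,s,g=0.7):
    im=cv2.imread(f"pics/{out}.png")[y:y+h,x:x+w]
    im=(255*(im/255.)**g).astype(np.uint8)
    cv2.imwrite(f"pics/{dst}.png",cv2.resize(im,None,fx=s,fy=s,interpolation=cv2.INTER_CUBIC))
def totool(v,s=None):
    s=s or ctrl.get_state(); return R.from_rotvec(s["tool_rot"]).as_matrix().T@np.asarray(v)
E
python3 - <<'E'
from h import *
K,P=campose("scene")
def q(n,x,y,z,s=5,ox=285,oy=130): print(n,ray(K,P,(ox+x/s,oy+y/s),z).round(3))
q("comb spine lowend",550,205,.044);q("comb spine hi",582,143,.044)
q("slicer lo",434,187,.044);q("slicer hi",478,106,.044)
for n,x,y in[("rackBL",365,225),("rackBR",588,285),("rackTR",645,175),("rackTL",435,123)]: q(n,x,y,.008)
for n,x,y in[("boxTL",265,243),("boxTR",458,290)]: q(n,x,y,.058)
for n,x,y in[("lidFL",200,382),("lidFR",358,425),("lidBL",72,565),("lidBR",265,622)]: q(n,x,y,.0525)
K,P=campose("side")
def q2(n,x,y,z): q(n,x,y,z,3.2,160,120)
q2("comb lo",385,97,.044);q2("comb hi",318,65,.044)
q2("boxTL",468,143,.058);q2("boxBL",383,213,.058)
for n,x,y in[("lidFL",525,268),("lidFR",588,210),("lidBL",692,372),("lidBR",762,290)]: q2(n,x,y,.0525)
E
```

```text
comb spine lowend [0.586 0.259 0.044]
comb spine hi [0.574 0.332 0.044]
slicer lo [0.515 0.239 0.044]
slicer hi [0.497 0.336 0.044]
rackBL [0.475 0.224 0.008]
rackBR [0.624 0.241 0.008]
rackTR [0.606 0.37  0.008]
rackTL [0.459 0.353 0.008]
boxTL [0.463 0.115 0.058]
boxTR [0.584 0.134 0.058]
lidFL [ 0.494 -0.013  0.052]
lidFR [0.589 0.001 0.052]
lidBL [ 0.515 -0.177  0.052]
lidBR [ 0.623 -0.16   0.053]
comb lo [0.579 0.249 0.044]
comb hi [0.567 0.334 0.044]
boxTL [0.575 0.131 0.058]
boxBL [0.459 0.112 0.058]
lidFL [ 0.501 -0.013  0.052]
lidFR [ 0.589 -0.     0.052]
lidBL [ 0.51  -0.178  0.052]
lidBR [ 0.617 -0.161  0.052]
```

>>> play_rows --pt "0 -4.5 -2.7 0 0" --pt "0 -4.5 -2.7 0 0" --pt "0 -4.5 -2.7 0 0" --pt "0 -4.5 -2.7 0 0" --pt "0 -4.5 -2.7 0 0" --pt "0 -4.5 -2.7 0 0" --pt "0 -4.5 -2.7 0 0" --pt "0 -4.5 -2.7 0 0" --pt "0 -4.5 -2.7 0 0" --pt "0 -4.5 -2.7 0 0" --pt "0 0 0 0 0.18" --pt "0 0 0 0 0.18" --pt "0 0 0 0 0.18" --pt "0 0 0 0 0.18" --pt "0 0 0 0 0.18" --pt "0 0 0 0 0.18" --pt "0 0 0 2 0" --pt "0 0 0 0 0"

```text
time: 2.4
position: [0.5487, 0.2107, 0.2089]
tool_rot: [-2.04, -2.387, 0.005]
ft_force: [0.1, 0.7, -0.2]
grip_width: 0.999
```

```bash
python3 - <<'E'
from h import *
s=ctrl.get_state(); print(s["time"],s["position"],s["tool_rot"],s["joint_positions"],s["grip_width"])
print(R.from_rotvec(s["tool_rot"]).as_matrix().round(3))
shot("wrist","w1")
K,P=campose("scene"); print("bottle base",ray(K,P,(440,201),0), ray(K,P,(446,153),.17))
E
```

```text
2.4 [0.54866955 0.21070454 0.20886533] [-2.04029155 -2.38700867  0.00521724] [-0.73185144  0.20628467  0.36897551  1.65235863 -0.07639522  1.30084461
 -0.19304283] 0.9992021875840684
[[-0.156  0.988 -0.003]
 [ 0.988  0.156 -0.002]
 [-0.001 -0.003 -1.   ]]
bottle base [0.74662719 0.24539115 0.        ] [0.7382082  0.24825549 0.17      ]
```

View pics/w1.png

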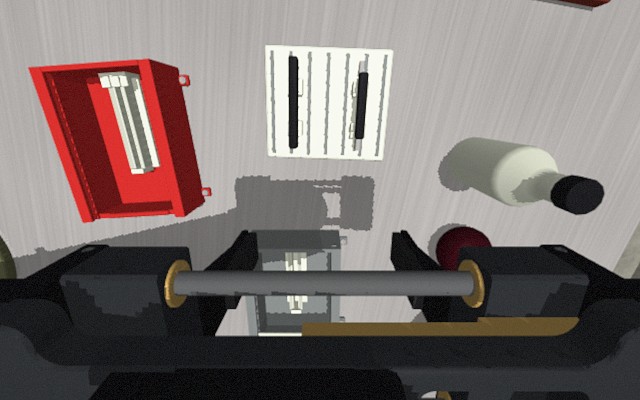

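```bash
python3 - <<'E'
from h import *
crop("w1",255,35,150,140,"w1c",5,1.0)
crop("w1",240,225,130,112,"w1d",5,1.0)
E
```

```text
(no output)
```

View pics/w1c.png

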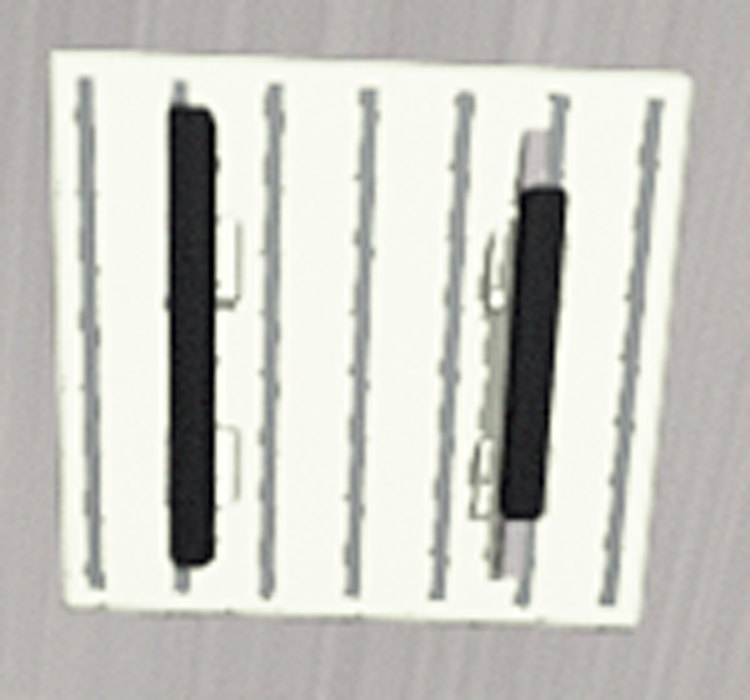

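View pics/w1d.png

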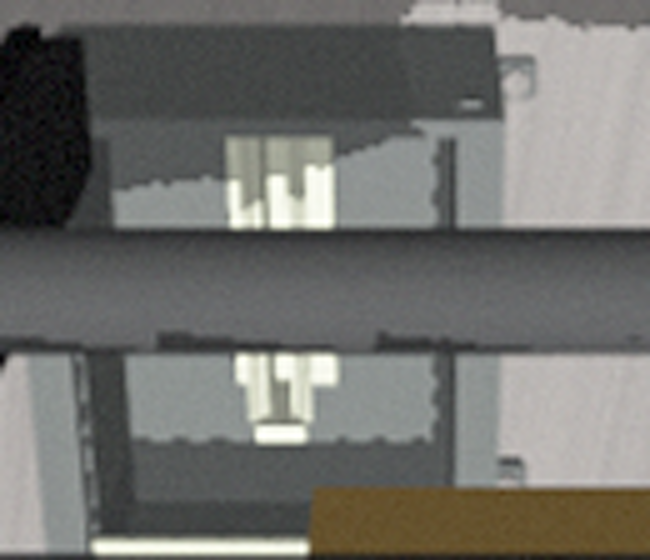

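```bash
python3 - <<'E'
from h import *
im,K,P=load("w1")
f=lambda x,y:(255+x/5,35+y/5)
a=ray(K,P,f(543,188),.044); b=ray(K,P,f(522,520),.044)
print(a,b,np.linalg.norm(a-b))
for n,x,y in[("TL",52,52),("TR",690,74),("BR",636,625),("BL",66,605)]: print(n,ray(K,P,f(x,y),.008).round(4))
c=(a+b)/2; d=(a-b)/np.linalg.norm(a-b)
print("axis angle",np.degrees(np.arctan2(d[1],d[0])))
cand={}
for sgn in(1,-1):
    for z in(.030,.018):
        X=c+d*sgn*.05; X[2]=z
        p=proj(K,P,X)[0]; print(sgn,z,((p-[255,35])*5).round(0))
    for xx,z in((.036,.018),(.035,.030)):
        X=c+d*sgn*xx; X[2]=z
        p=proj(K,P,X)[0]; print(' ',sgn,xx,z,((p-[255,35])*5).round(0))
crop("w1",340,50,50,50,"w1e",14,1.2)
crop("w1",335,115,50,50,"w1f",14,1.2)
E
```

```text
[0.57018352 0.33846001 0.044     ] [0.5791914  0.26996235 0.044     ] 0.06908742328486633
TL [0.4568 0.3543 0.008 ]
TR [0.6027 0.3726 0.008 ]
BR [0.6183 0.2459 0.008 ]
BL [0.4722 0.228  0.008 ]
axis angle 97.49176772735623
1 0.03 [539. 120.]
1 0.018 [532. 129.]
  1 0.036 0.018 [528. 197.]
  1 0.035 0.03 [535. 194.]
-1 0.03 [511. 580.]
-1 0.018 [506. 574.]
  -1 0.036 0.018 [509. 516.]
  -1 0.035 0.03 [515. 517.]
```

View pics/w1e.png

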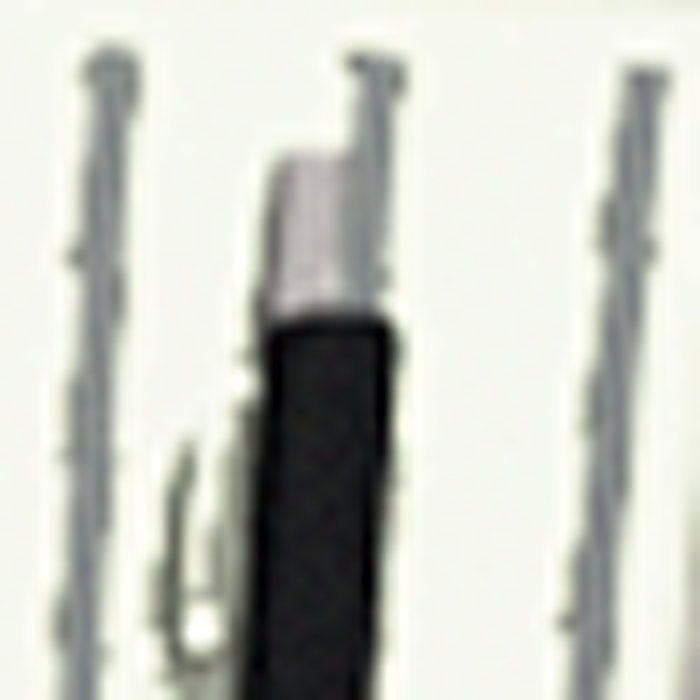

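View pics/w1f.png

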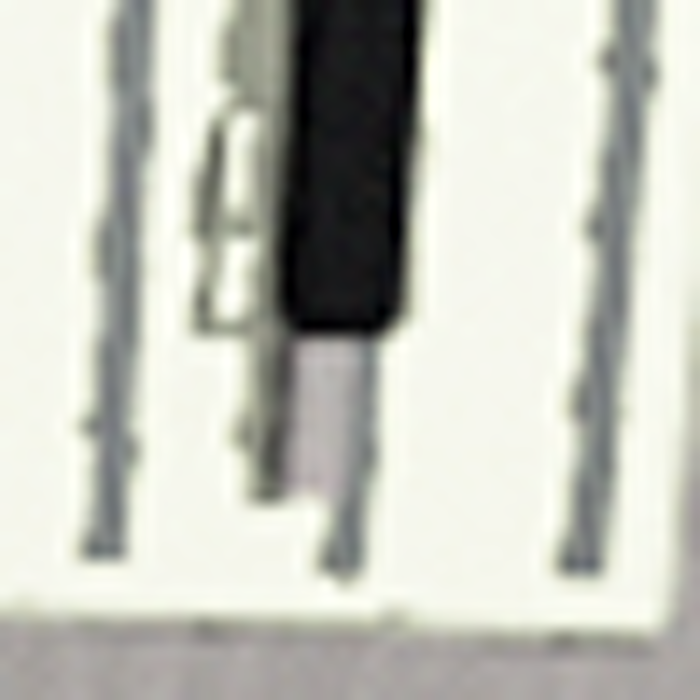

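>>> play_rows --pt "0 -4.5 -0.7 0 0" --pt "0 -4.5 -0.7 0 0" --pt "0 -4.5 -0.7 0 0" --pt "0 -4.5 -0.7 0 0" --pt "0 0 0 0 0" --pt "0 0 0 0 0"

```text
time: 3.2
position: [0.5505, 0.0297, 0.2112]
tool_rot: [-2.041, -2.388, -0.002]
ft_force: [-0.4, 0.9, -0.5]
grip_width: 0.994
```

```bash
python3 - <<'E'
from h import *
s=ctrl.get_state(); print(s["time"],s["position"],s["tool_rot"],abs(s["qd"]).max())
shot("wrist","w2")
E
```

```text
3.2 [0.5505352  0.02965401 0.21121928] [-2.04125598e+00 -2.38803848e+00 -2.36153551e-03] 0.021206885225998458
```

View pics/w2.png

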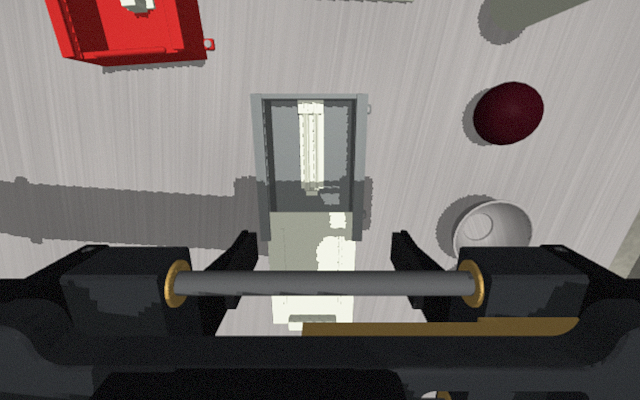

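```bash
python3 - <<'E'
from h import *
crop("w2",242,85,135,165,"w2c",4.6,1.0)
crop("w2",260,245,110,90,"w2d",6,1.0)
E
```

```text
(no output)
```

View pics/w2c.png

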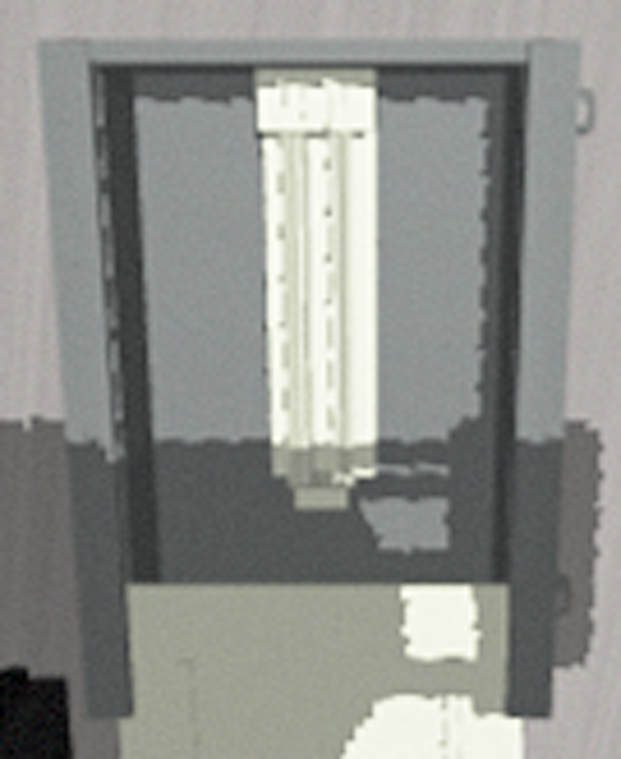

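View pics/w2d.png

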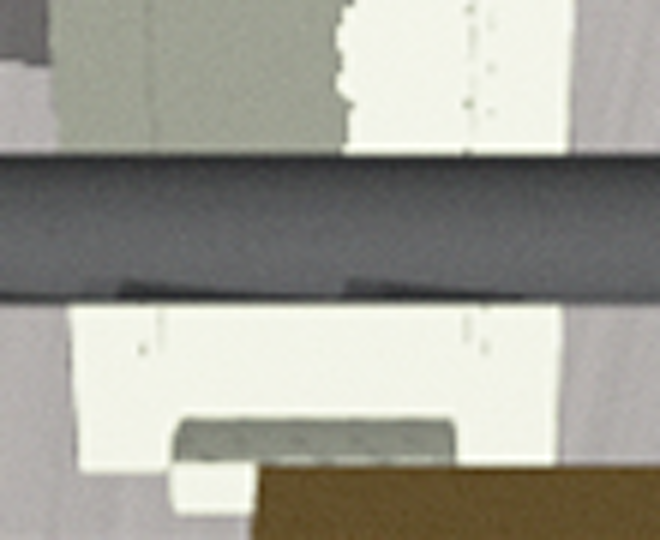

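```bash
python3 - <<'E'
from h import *
im,K,P=load("w2")
f=lambda x,y:(242+x/4.6,85+y/4.6)
c={n:ray(K,P,f(x,y),.058) for n,x,y in[("TL",40,40),("TR",582,40),("BR",550,716),("BL",85,716)]}
for n in c: print(n,c[n].round(4))
print("W",np.linalg.norm(c["TL"]-c["TR"]),np.linalg.norm(c["BL"]-c["BR"]),"L",np.linalg.norm(c["TL"]-c["BL"]))
ctr=sum(c.values())/4; ax=(c["TL"]+c["TR"]-c["BL"]-c["BR"]); ax/=np.linalg.norm(ax)
print("ctr",ctr,"ang",np.degrees(np.arctan2(ax[1],ax[0])), "w-ang",np.degrees(np.arctan2(*(c["TR"]-c["TL"])[[1,0]])))
ay=np.array([-ax[1],ax[0],0])
def bx(p): d=p-ctr; return round(1000*d@ax,1),round(1000*d@ay,1)
for n,x,y,z in[("bridgeBL",257,133,.0285),("bridgeBR",376,133,.0285),("bridgeTL",257,82,.0285),("bridgeTR",376,82,.0285),
 ("rsTL",293,488,.030),("rsBL",293,508,.030),("rsBR",348,508,.030),("cheekBL",272,475,.028),("cheekBR",378,475,.028),("lidFL",128,584,.0525),("lidFR",507,584,.0525),("slotTop",309,140,.025),("slotBot",316,470,.025)]: print(n,bx(ray(K,P,f(x,y),z)))
g=lambda x,y:(260+x/6,245+y/6)
for n,x,y,z in[("barTopBL",172,512,.069),("barTopFL",172,460,.069),("barbaseFL",175,418,.053),("barbaseFR",456,418,.053),("lidBL",82,470,.053),("lidBR",556,466,.053)]: print(n,bx(ray(K,P,g(x,y),z)))
E
```

```text
TL [0.459 0.118 0.058]
TR [0.5806 0.1372 0.058 ]
BR [ 0.6065 -0.0296  0.058 ]
BL [ 0.484  -0.0489  0.058 ]
W 0.12309278484259883 0.1240254638400019 L 0.16877391950797585
ctr [0.53253002 0.04417633 0.058     ] ang 98.67594050974225 w-ang 8.97198172776963
bridgeBL (np.float64(64.0), np.float64(15.4))
bridgeBR (np.float64(64.2), np.float64(-14.8))
bridgeTL (np.float64(76.3), np.float64(15.1))
bridgeTR (np.float64(76.4), np.float64(-14.8))
rsTL (np.float64(-29.1), np.float64(7.5))
rsBL (np.float64(-34.9), np.float64(7.6))
rsBR (np.float64(-34.8), np.float64(-7.6))
cheekBL (np.float64(-26.0), np.float64(13.4))
cheekBR (np.float64(-25.9), np.float64(-15.8))
lidFL (np.float64(-49.2), np.float64(49.7))
lidFR (np.float64(-48.7), np.float64(-49.8))
slotTop (np.float64(62.4), np.float64(2.4))
slotBot (np.float64(-25.3), np.float64(1.4))
barTopBL (np.float64(-209.7), np.float64(30.2))
barTopFL (np.float64(-195.8), np.float64(29.7))
barbaseFL (np.float64(-198.2), np.float64(31.1))
barbaseFR (np.float64(-197.9), np.float64(-32.9))
lidBL (np.float64(-212.8), np.float64(53.0))
lidBR (np.float64(-211.1), np.float64(-56.2))
```

>>> play_rows --pt "0 0 0 0 0.03" --pt "0 5.0 1.2 0 0" --pt "0 5.0 1.2 0 0" --pt "0 5.0 1.2 0 0" --pt "0 5.0 1.2 0 0" --pt "0 5.0 1.1 0 0" --pt "0 0 0 5 0" --pt "0 0 0 5 0" --pt "0 0 0 3 0" --pt "0 0 0 0 0" --pt "0 0 0 0 0"

```text
time: 4.62
position: [0.5781, 0.2853, 0.082]
tool_rot: [2.076, 2.357, 0.003]
ft_force: [0.1, 0.2, 0.6]
grip_width: 0.998
```

```bash
python3 - <<'E'
from h import *
s=ctrl.get_state(); print(s["time"],s["position"],s["tool_rot"],abs(s["qd"]).max())
rv=s["tool_rot"]; print(2*np.degrees(np.arctan2(-rv[1],-rv[0])))
im,K,P=shot("wrist","w3")
# predicted spine
d=np.array([-.125,.992,0]);c=np.array([.575,.3045,.044]);n=np.array([.992,.125,0])
q=[c+d*a*.035+n*b*.005 for a,b in((1,1),(1,-1),(-1,-1),(-1,1))]
print(proj(K,P,np.array(q)).round(1))
crop("w3",240,20,160,260,"w3c",2.3,1.0)
E
```

```text
4.625 [0.5781011  0.28534542 0.08203681] [2.07619345 2.35687145 0.0032568 ] 0.020004198498986568
-262.7543460105005
[[330.4 154.9]
 [316.  154.9]
 [316.6 245.8]
 [329.6 245.8]]
```

View pics/w3.png

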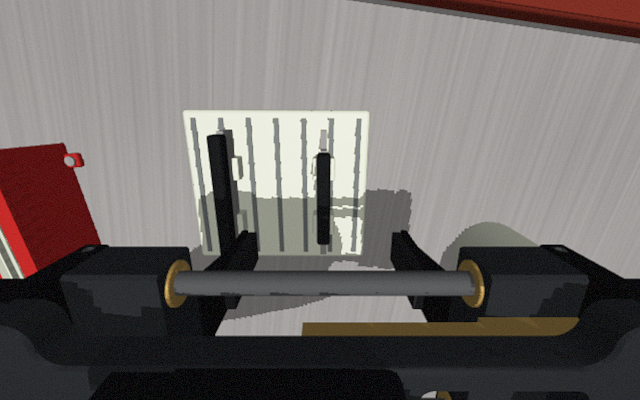

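>>> play_rows --pt "0 0 0 2.2 0" --pt "0 0 0 2.0 0" --pt "0 0 0 0 0" --pt "1 0 0 0 0" --pt "1 0 0 0 0" --pt "1 0 0 0 0" --pt "1 0 0 0 0" --pt "1 0 0 0 0" --pt "1 0 0 0 0" --force 30

```text
time: 5.8
position: [0.5773, 0.2843, 0.0386]
tool_rot: [-2.077, -2.357, -0.0]
ft_force: [0.9, 0.2, 0.4]
grip_width: 0.403
```

>>> play_rows --pt "1 0 0 0 0" --pt "1 0 0 0 0" --pt "1 0 0 0 0" --pt "1 0 0 0 0" --pt "1 0 0 0 0"

```text
time: 6.42
position: [0.5773, 0.2844, 0.0386]
tool_rot: [2.077, 2.357, 0.0]
ft_force: [1.8, 0.2, 0.1]
grip_width: 0.114
```

>>> play_rows --pt "1 0 0 -1.5 0" --pt "1 0 0 -3 0" --pt "1 0 0 -3 0" --pt "1 0 0 0 -0.03" --pt "1 -4.0 -2.7 0 0" --pt "1 -4.0 -2.7 0 0" --pt "1 -4.1 -2.7 0 0" --pt "1 0 0 0 0" --pt "1 0 0 0 0"

```text
time: 7.55
position: [0.516, 0.1528, 0.1135]
tool_rot: [-2.041, -2.388, -0.001]
ft_force: [0.3, -0.2, -0.8]
grip_width: 0.115
```

```bash
python3 - <<'E'
from h import *
s=ctrl.get_state(); print(s["time"],s["position"],s["tool_rot"],abs(s["qd"]).max(),s["grip_width"],s["ft_force"])
rv=s["tool_rot"]; print(2*np.degrees(np.arctan2(-rv[1],-rv[0])))
im,K,P=shot("wrist","w4")
im,K,P=shot("side","s4")
crop("s4",180,100,200,150,"s4c",4,.7)
crop("w4",240,60,200,240,"w4c",2.5,1)
E
```

```text
7.55 [0.51601926 0.15284171 0.11350212] [-2.04055450e+00 -2.38800323e+00 -1.01145185e-03] 0.021744755194321886 0.11548968413061683 [ 0.33154096 -0.21044194 -0.75030071]
98.97206319241006
```

View pics/w4.png

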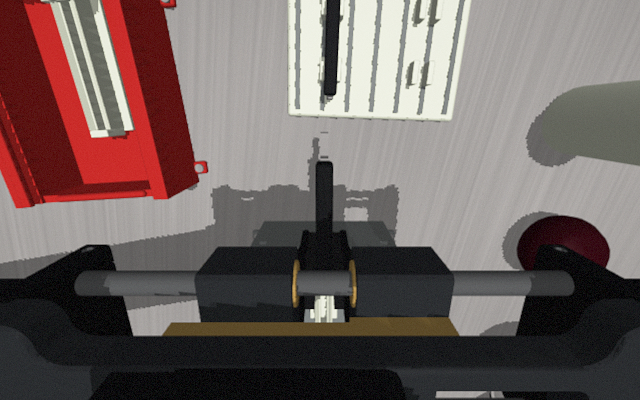

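View pics/s4c.png

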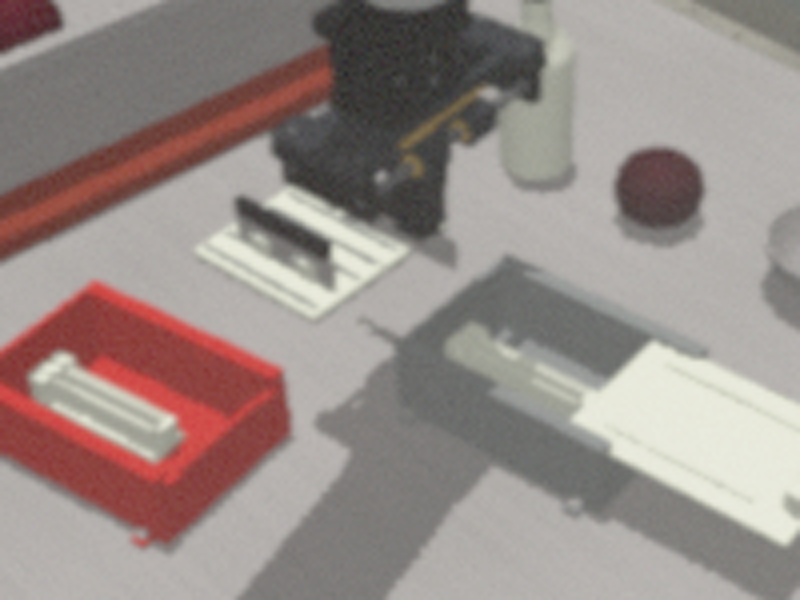

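```bash
python3 - <<'E'
from h import *
im,K,P=load("w4")
s=ctrl.get_state(); Rm=R.from_rotvec(s["tool_rot"]).as_matrix(); t=np.array(s["position"])
# spine front end top: tool coords x=+55mm, z = TCP... top of spine z = TCP-0.0386+0.044 -> tool z -0.0054
for X in([.055,.005,-.0054],[.055,-.005,-.0054],[.055,0,-.0054],[.02,0,-.0054],[.07,0,.0206],[.07,0,.0306]):
    print(X,proj(K,P,t+Rm@np.array(X)).round(1))
g=im.mean(2)
for r in range(130,232,6): 
    row=g[r,300:350]; print(r,row.astype(int)[8:42].tolist())
crop("w4",290,120,70,130,"w4c",5,1)
E
```

```text
[0.055, 0.005, -0.0054] [[333.9 163.9]]
[0.055, -0.005, -0.0054] [[315.5 163.9]]
[0.055, 0, -0.0054] [[324.7 163.9]]
[0.02, 0, -0.0054] [[324.7 223.6]]
[0.07, 0, 0.0206] [[324.6 132.4]]
[0.07, 0, 0.0306] [[324.6 131.4]]
130 [165, 169, 166, 166, 166, 164, 162, 163, 165, 167, 162, 164, 164, 168, 163, 163, 163, 164, 164, 171, 168, 172, 164, 163, 161, 162, 163, 163, 159, 165, 163, 160, 162, 167]
136 [163, 170, 165, 164, 161, 161, 165, 172, 167, 170, 165, 161, 169, 169, 167, 170, 168, 169, 166, 170, 165, 164, 164, 162, 160, 162, 165, 160, 163, 170, 163, 163, 167, 165]
142 [167, 164, 165, 166, 128, 94, 97, 101, 101, 90, 147, 170, 168, 165, 167, 166, 164, 167, 166, 170, 160, 165, 161, 162, 158, 165, 162, 163, 163, 162, 163, 166, 165, 164]
148 [168, 165, 164, 165, 170, 130, 96, 98, 100, 93, 95, 133, 165, 166, 167, 166, 164, 164, 166, 165, 167, 162, 164, 160, 164, 162, 163, 165, 162, 165, 164, 165, 164, 163]
154 [166, 168, 164, 166, 128, 89, 97, 97, 102, 94, 134, 161, 163, 167, 167, 168, 167, 169, 168, 169, 163, 162, 164, 162, 162, 159, 164, 161, 162, 167, 166, 164, 165, 161]
160 [95, 98, 96,
[... 1080 characters left out ...]
0, 95, 103, 73, 27, 31, 18, 27, 20, 28, 28, 30, 31, 24, 23, 35, 28, 29, 27, 11, 41, 87, 99, 102, 98, 98, 100, 95, 99, 98]
208 [96, 101, 98, 98, 101, 99, 104, 72, 24, 25, 26, 31, 26, 32, 21, 32, 32, 26, 32, 30, 26, 28, 30, 19, 42, 89, 103, 100, 97, 99, 97, 96, 100, 100]
214 [99, 101, 103, 100, 100, 100, 103, 70, 29, 24, 24, 19, 30, 30, 23, 26, 29, 25, 29, 26, 19, 17, 14, 12, 39, 89, 101, 99, 97, 98, 100, 102, 106, 101]
220 [96, 92, 95, 96, 93, 96, 96, 68, 26, 13, 23, 27, 24, 14, 26, 18, 20, 16, 17, 18, 4, 12, 9, 16, 54, 87, 94, 92, 90, 95, 96, 98, 90, 90]
226 [64, 62, 61, 66, 65, 59, 60, 46, 26, 11, 16, 16, 16, 16, 11, 22, 10, 5, 12, 22, 23, 17, 11, 15, 41, 62, 62, 67, 63, 64, 61, 61, 61, 67]
```

View pics/w4c.png

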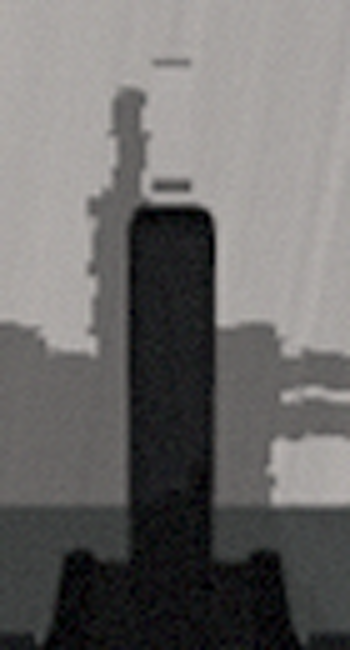

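>>> play_rows --pt "1 0 0 1.5 0" --pt "1 0 0 0.8 0" --pt "1 0 0 0.3 0" --pt "1 0 0 0.3 0" --pt "1 0 0 0.2 0" --pt "1 0 0 0.2 0" --pt "1 0 0 0 0" --force 8

```text
time: 8.52
position: [0.5163, 0.1525, 0.0808]
tool_rot: [2.041, 2.388, 0.001]
ft_force: [-0.5, 1.8, 1.6]
grip_width: 0.118
```

```bash
python3 - <<'E'
from h import *
s=ctrl.get_state(); print(s["time"],s["position"],s["tool_rot"],abs(s["qd"]).max(),s["grip_width"],s["ft_force"],s["torque"])
im,K,P=shot("wrist","w5")
crop("w5",280,120,90,130,"w5c",4.5,1)
E
```

```text
8.525 [0.51634201 0.15253344 0.08078408] [2.04121389e+00 2.38792324e+00 1.29595260e-03] 0.0030386365902077992 0.11785532799988452 [-0.48397294  1.7684846   1.62580215] [0.2221222  0.01734806 0.08526994]
```

View pics/w5c.png

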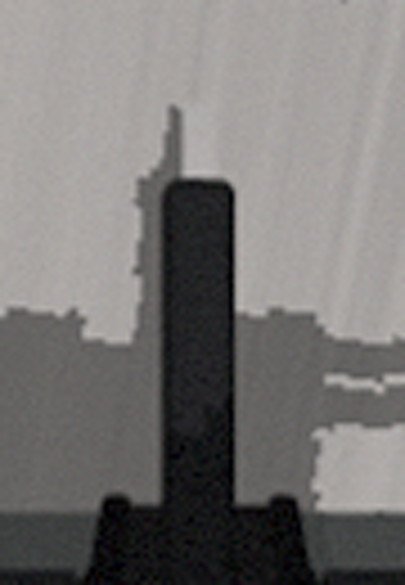

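```bash
cat >> h.py <<'E'
def tool_pts(th,pts,pz=.0014,px=0.0):
    """blade points rel pivot at grip (blade x=-20, 29.2 above lower edge): pts in blade frame (x from mid, z above lower edge), mm; returns tool coords"""
    th=np.radians(th);o=[]
    for x,y,z in pts:
        a=(x+20)*1e-3;b=(z-29.2)*1e-3
        o.append([a*np.cos(th)+b*np.sin(th)+px,y*1e-3,pz-(-a*np.sin(th)+b*np.cos(th))])
    return np.array(o)
E
python3 - <<'E'
from h import *
im,K,P=load("w5")
s=ctrl.get_state(); Rm=R.from_rotvec(s["tool_rot"]).as_matrix(); t=np.array(s["position"])
for th in(0,10,15,18,20,22,25,30):
    T=tool_pts(th,[(35,-5,36),(35,5,36),(0,-5,36),(0,5,36),(50,0,10)])
    p=proj(K,P,t+T@Rm.T); print(th,p.round(1).tolist())
g=im.mean(2)
for r in (162,166,180,200,215,225): print(r,g[r,308:342].astype(int).tolist())
print(g[140:175,324].astype(int).tolist())
E
```

```text
0 [[314.9, 165.4], [333.3, 165.4], [315.5, 225.0], [332.7, 225.0], [324.1, 133.8]]
10 [[315.5, 161.8], [332.8, 161.8], [315.7, 221.2], [332.5, 221.3], [324.1, 139.2]]
15 [[315.7, 161.2], [332.5, 161.2], [315.7, 219.8], [332.4, 219.8], [324.1, 142.9]]
18 [[315.9, 161.2], [332.4, 161.2], [315.8, 219.0], [332.4, 219.1], [324.1, 145.3]]
20 [[316.0, 161.3], [332.3, 161.3], [315.8, 218.6], [332.3, 218.6], [324.1, 147.0]]
22 [[316.1, 161.6], [332.2, 161.6], [315.9, 218.2], [332.3, 218.2], [324.1, 148.8]]
25 [[316.2, 162.1], [332.1, 162.1], [315.9, 217.7], [332.2, 217.7], [324.1, 151.6]]
30 [[316.4, 163.5], [331.8, 163.5], [316.0, 217.0], [332.2, 217.0], [324.1, 156.5]]
162 [164, 166, 131, 95, 99, 101, 99, 95, 59, 27, 28, 31, 32, 33, 33, 36, 36, 31, 33, 32, 36, 31, 24, 37, 137, 165, 167, 165, 164, 165, 166, 166, 163, 164]
166 [166, 166, 156, 121, 97, 100, 102, 77, 35, 22, 28, 31, 35, 35, 37, 34, 31, 41, 31, 36, 41, 35, 30, 15, 135, 170, 164, 161, 166, 168, 165, 162, 163, 163]
180 [169, 130, 89, 94, 99, 100, 102, 83, 36, 18, 25, 31, 36, 32, 33, 40, 39, 37, 37, 36, 35, 37, 27, 12, 138, 166, 170, 168, 168, 165, 163, 162, 164, 165]
200 [97, 97, 95, 99, 98, 100, 100, 77, 36, 28, 26, 37, 39, 26, 36, 29, 29, 39, 38, 32, 35, 35, 37, 19, 84, 102, 99, 96, 97, 97, 98, 101, 98, 99]
215 [102, 98, 98, 97, 99, 102, 99, 77, 41, 21, 20, 32, 35, 34, 31, 30, 39, 30, 24, 17, 16, 15, 23, 1, 79, 101, 103, 102, 98, 96, 99, 97, 98, 99]
225 [95, 98, 94, 96, 100, 99, 104, 78, 37, 18, 26, 16, 24, 25, 22, 5, 10, 19, 16, 21, 18, 16, 8, 8, 77, 103, 103, 98, 98, 100, 95, 98, 98, 99]
[164, 164, 165, 170, 173, 172, 172, 173, 172, 167, 170, 171, 174, 173, 174, 176, 174, 176, 179, 124, 34, 26, 36, 35, 37, 31, 31, 38, 34, 35, 30, 30, 34, 40, 33]
```

>>> play_rows --pt "1 0 0 0.1 0" --pt "1 0 0 0 0"

```text
time: 8.82
position: [0.5163, 0.1525, 0.0797]
tool_rot: [2.041, 2.388, 0.001]
ft_force: [-0.2, 2.0, 2.9]
grip_width: 0.113
```

>>> play_rows --pt "1 0 0 0 0" --pt "1 0 0 0 0" --pt "1 0 0 -2.0 0" --pt "1 0 0 -2.0 0" --pt "1 0 0 0 0" --force 20

```text
time: 9.45
position: [0.5168, 0.1514, 0.1201]
tool_rot: [2.042, 2.386, 0.001]
ft_force: [0.0, -0.1, -0.6]
grip_width: 0.119
```

```bash
python3 - <<'E'
from h import *
s=ctrl.get_state(); print(s["time"],s["position"],s["tool_rot"],abs(s["qd"]).max(),s["grip_width"],s["ft_force"],s["torque"])
im,K,P=shot("wrist","w6")
im,K,P=shot("side","s6")
im,K,P=shot("scene","sc6")
crop("w6",280,120,90,130,"w6c",4.5,1)
Rm=R.from_rotvec(s["tool_rot"]).as_matrix(); t=np.array(s["position"])
for n in("side","scene"):
    K,P=campose(n); print(n,proj(K,P,t+tool_pts(20,[(50,0,0),(50,0,10),(-50,0,0),(-50,0,22),(-35,0,36),(35,0,36)])@Rm.T).round(1).tolist())
p=proj(*campose("scene"),t)[0].astype(int)
crop("sc6",p[0]-45,p[1]-40,80,70,"sc6c",9,.7)
E
```

```text
9.45 [0.51677614 0.15136429 0.12013844] [2.04162625e+00 2.38598911e+00 1.24270177e-03] 0.03260135000568159 0.11879549600363391 [ 0.01587405 -0.13299427 -0.58243959] [-0.07690858 -0.0136688   0.01559965]
side [[270.8, 160.4], [269.7, 157.3], [296.4, 163.1], [294.0, 155.9], [288.4, 150.9], [270.3, 149.4]]
scene [[365.5, 165.7], [366.0, 162.7], [355.6, 173.2], [356.8, 166.1], [359.1, 160.4], [365.9, 155.6]]
```

View pics/w6c.png

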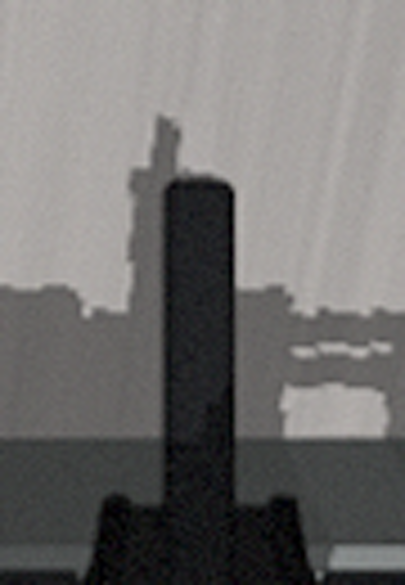

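View pics/sc6c.png

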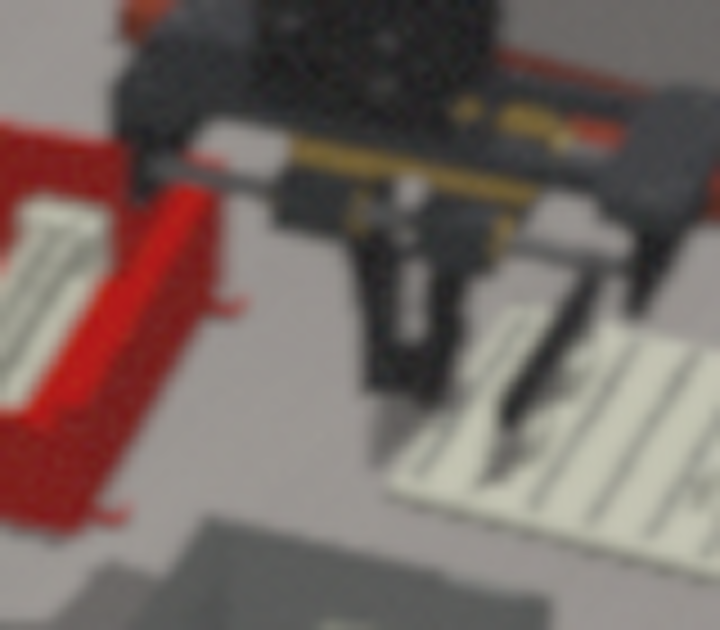

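```bash
python3 - <<'E'
from h import *
im,K,P=load("w6")
c=im[130:165,305:350].astype(float).mean(2)
c=np.clip((c-85)/(190-85),0,1)*255
cv2.imwrite("pics/w6e.png",cv2.resize(c.astype(np.uint8),None,fx=14,fy=14,interpolation=cv2.INTER_CUBIC))
im,K,P=load("w5")
c=im[130:165,305:350].astype(float).mean(2)
c=np.clip((c-85)/(190-85),0,1)*255
cv2.imwrite("pics/w5e.png",cv2.resize(c.astype(np.uint8),None,fx=14,fy=14,interpolation=cv2.INTER_CUBIC))
s=ctrl.get_state();Rm=R.from_rotvec(s["tool_rot"]).as_matrix(); t=np.array(s["position"])
K,P=campose("wrist",s)
for th in(17,20,22,24,27):print(th,proj(K,P,t+tool_pts(th,[(35,0,36),(36,0,22),(36,0,10),(50,0,10),(50,0,0)])@Rm.T).round(1)[:,1])
E
```

```text
17 [161.1 162.3 164.5 144.4 147. ]
20 [161.2 163.6 166.5 146.9 150.1]
22 [161.5 164.5 168.  148.7 152.2]
24 [161.8 165.5 169.4 150.5 154.3]
27 [162.5 167.2 171.8 153.4 157.7]
```

View pics/w6e.png

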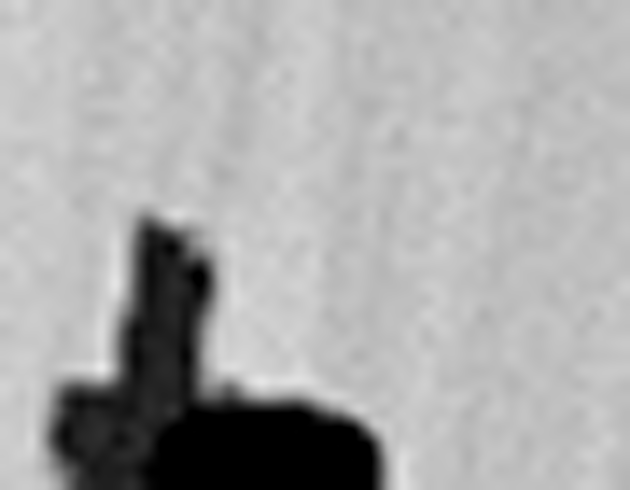

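View pics/w5e.png

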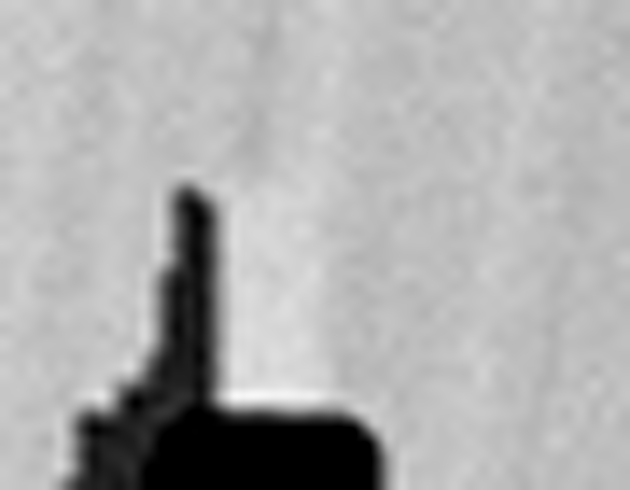

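>>> play_rows --pt "1 0 0 -1.5 0" --pt "1 -4.0 0 0 0" --pt "1 -4.0 0 0 0" --pt "1 -2.4 -0.1 0 0" --pt "1 0 0 2.0 0" --pt "1 0 0 1.5 0" --pt "1 0 0 0 0" --pt "1 0 0 0 0"

```text
time: 10.6
position: [0.5316, 0.0498, 0.0999]
tool_rot: [2.04, 2.388, 0.0]
ft_force: [0.2, -0.4, -0.4]
grip_width: 0.117
```

```bash
cat >> h.py <<'E'
CT=np.array([.53253,.04418]);ANG=np.radians(98.8)
AX=np.array([np.cos(ANG),np.sin(ANG)]);AY=np.array([-AX[1],AX[0]])
def slot(p): d=np.asarray(p)[:2]-CT; return np.array([d@AX*1000-24,d@AY*1000,p[2]*1000-8])
def world(x,y,z): q=CT+AX*(x+24)/1000+AY*y/1000; return np.array([q[0],q[1],(z+8)/1000])
E
python3 - <<'E'
from h import *
s=ctrl.get_state(); print(s["time"],s["position"],abs(s["qd"]).max(),s["grip_width"],s["ft_force"]); print("TCP in slot",slot(s["position"]).round(1))
rv=s["tool_rot"]; print(2*np.degrees(np.arctan(rv[1]/rv[0])))
im,K,P=shot("wrist","w7")
crop("w7",250,90,150,170,"w7c",4.5,1)
print(proj(K,P,np.array([world(40.5,y,20.5) for y in(-15,0,15)]+[world(51.5,y,20.5) for y in(-15,0,15)])).round(1).tolist())
E
```

```text
10.6 [0.53157137 0.04978668 0.09994167] 0.007266884638855645 0.11707450745626335 [ 0.17848964 -0.37380808 -0.39789404]
TCP in slot [-18.3   0.1  91.9]
98.99160790559566
[[343.1, 143.4], [324.5, 143.3], [305.9, 143.2], [343.4, 129.3], [324.6, 129.3], [305.7, 129.2]]
```

View pics/w7c.png

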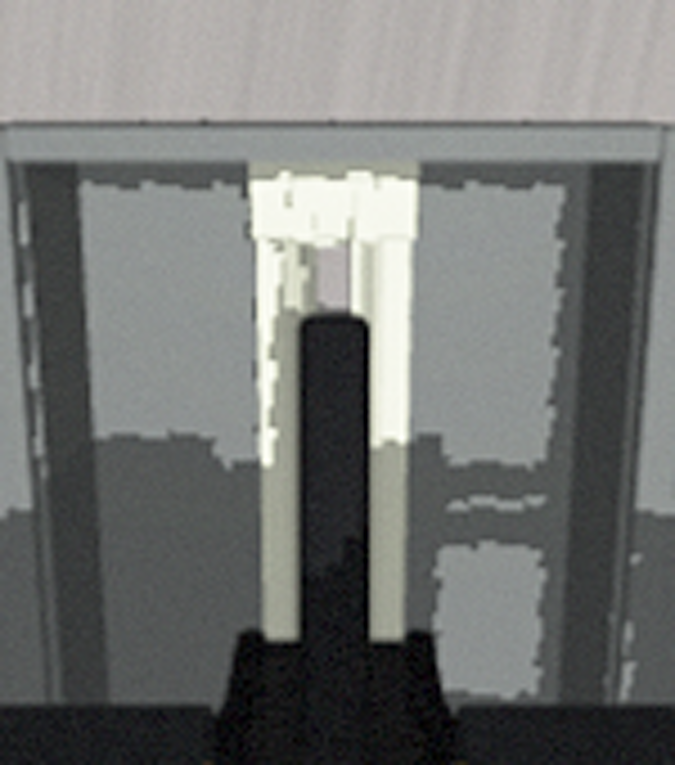

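```bash
python3 - <<'E'
from h import *
im,K,P=load("w7")
crop("w7",308,132,36,36,"w7e",18,1)
for r in range(138,166): print(r,im[r,316:332:3].mean(1).astype(int).tolist(), im[r,322:327].mean(0).astype(int).tolist())
E
```

```text
138 [243, 227, 242, 243, 220, 244] [237, 247, 245]
139 [243, 229, 243, 244, 207, 243] [238, 247, 246]
140 [243, 226, 243, 242, 208, 244] [237, 247, 246]
141 [245, 240, 243, 244, 208, 244] [238, 248, 246]
142 [246, 240, 230, 236, 202, 246] [226, 238, 236]
143 [226, 229, 240, 186, 216, 231] [204, 220, 217]
144 [176, 188, 228, 184, 230, 201] [196, 207, 206]
145 [169, 154, 183, 185, 230, 192] [181, 183, 187]
146 [170, 152, 174, 177, 228, 191] [173, 175, 180]
147 [170, 152, 176, 179, 228, 191] [174, 175, 181]
148 [168, 151, 179, 175, 230, 192] [174, 176, 180]
149 [197, 142, 180, 181, 229, 187] [177, 179, 183]
150 [211, 139, 179, 180, 231, 195] [175, 177, 181]
151 [211, 139, 177, 181, 227, 192] [175, 177, 181]
152 [212, 142, 176, 180, 228, 189] [175, 178, 182]
153 [212, 141, 174, 180, 231, 192] [176, 178, 183]
154 [209, 139, 180, 179, 230, 190] [178, 178, 183]
155 [212, 143, 180, 182, 230, 191] [178, 178, 183]
156 [213, 141, 183, 177, 230, 190] [178, 179, 184]
157 [212, 142, 169, 186, 232, 193] [179, 182, 184]
158 [200, 148, 132, 143, 231, 190] [142, 143, 145]
159 [157, 109, 90, 83, 175, 194] [84, 84, 85]
160 [129, 51, 41, 38, 75, 177] [40, 39, 39]
161 [105, 19, 27, 24, 27, 118] [28, 24, 22]
162 [84, 34, 37, 39, 33, 43] [36, 33, 35]
163 [71, 35, 34, 36, 31, 10] [38, 36, 32]
164 [68, 36, 33, 33, 37, 6] [36, 34, 34]
165 [72, 32, 36, 33, 38, 8] [35, 33, 32]
```

View pics/w7e.png

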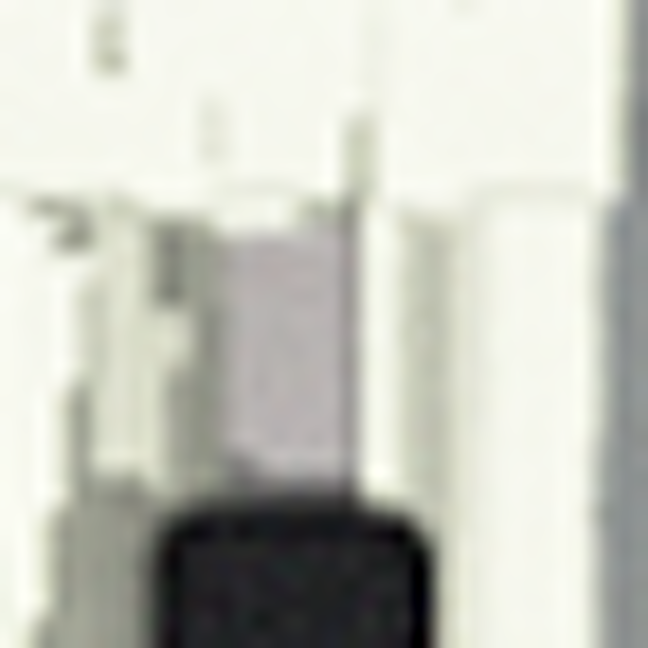

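>>> play_rows --pt "1 -0.3 0 0 0" --pt "1 0 0 1.5 0" --pt "1 0 0 1.3 0" --pt "1 0 0 0.4 0" --pt "1 0 0 0 0" --pt "1 0 0 0 0"

```text
time: 11.4
position: [0.5318, 0.0463, 0.0677]
tool_rot: [-2.041, -2.388, 0.0]
ft_force: [-0.8, 0.7, -0.3]
grip_width: 0.114
```

```bash
python3 - <<'E'
from h import *
s=ctrl.get_state(); print(s["time"],s["position"],abs(s["qd"]).max(),s["grip_width"],s["ft_force"],s["torque"]); print("TCP in slot",slot(s["position"]).round(1))
im,K,P=shot("wrist","w8")
crop("w8",250,60,150,170,"w8c",4.5,1)
crop("w8",308,112,36,36,"w8e",18,1)
E
```

```text
11.4 [0.53176489 0.04634068 0.06768402] 0.0049122705125916365 0.11371711438525497 [-0.83046376  0.66077397 -0.3287451 ] [-0.13120782  0.02129448  0.010671  ]
TCP in slot [-21.7   0.4  59.7]
```

View pics/w8c.png

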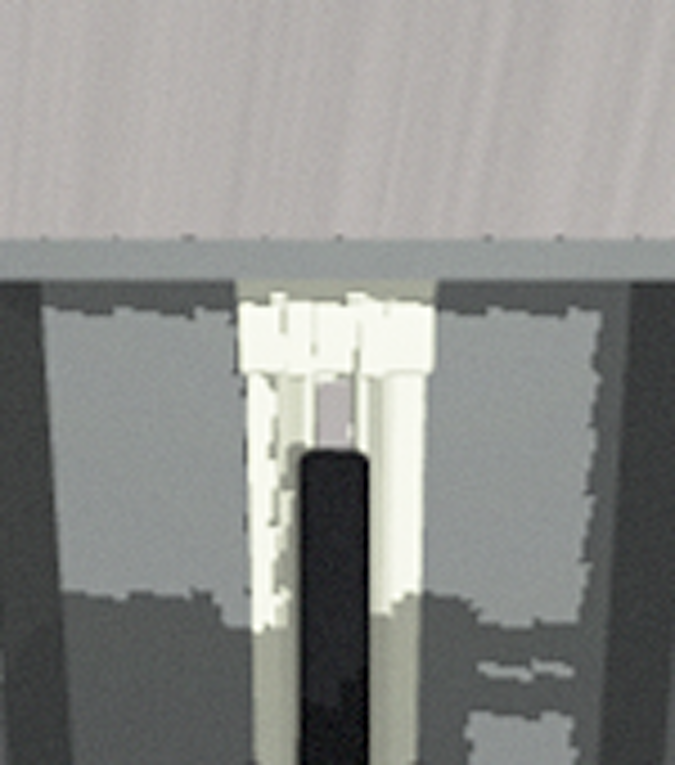

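>>> play_rows --pt "1 0 0.04 0.3 0" --pt "1 0 0 0.2 0" --pt "1 0 0 0.1 0" --pt "1 0 0 0 0"

```text
time: 11.95
position: [0.5321, 0.0464, 0.0615]
tool_rot: [-2.041, -2.388, 0.0]
ft_force: [0.3, -0.1, -0.9]
grip_width: 0.114
```

>>> play_rows --pt "1 0 0 0.1 0" --pt "1 0 0 0 0"

```text
time: 12.2
position: [0.5321, 0.0464, 0.0605]
tool_rot: [-2.042, -2.388, -0.0]
ft_force: [-0.8, 0.5, -0.0]
grip_width: 0.11
```

>>> play_rows --pt "1 0 0 0.1 0" --pt "1 0 0 0 0"

```text
time: 12.45
position: [0.5321, 0.0464, 0.0595]
tool_rot: [-2.042, -2.388, 0.0]
ft_force: [-0.8, 0.9, -0.7]
grip_width: 0.111
```

>>> play_rows --pt "1 0 0 0.1 0" --pt "1 0 0 0 0"

```text
time: 12.7
position: [0.5323, 0.0464, 0.0588]
tool_rot: [2.042, 2.388, 0.001]
ft_force: [0.1, 0.2, 0.5]
grip_width: 0.111
```

>>> play_rows --pt "1 0 0 0.1 0" --pt "1 0 0 0 0"

```text
time: 12.95
position: [0.5326, 0.0463, 0.0579]
tool_rot: [2.041, 2.387, 0.001]
ft_force: [-0.0, -1.6, 1.9]
grip_width: 0.111
```

```bash
python3 - <<'E'
from h import *
s=ctrl.get_state(); print(s["time"],s["position"],abs(s["qd"]).max(),s["grip_width"],s["ft_force"],s["torque"]); print("TCP in slot",slot(s["position"]).round(1))
im,K,P=shot("wrist","w9")
crop("w9",250,60,150,170,"w9c",4.5,1)
E
```

```text
12.95 [0.5325659  0.04631528 0.05785458] 0.0015166372840974037 0.11140003508425833 [-0.02425735 -1.59661532  1.93871846] [-0.13713858  0.07128068 -0.01026247]
TCP in slot [-21.9  -0.4  49.9]
```

View pics/w9c.png

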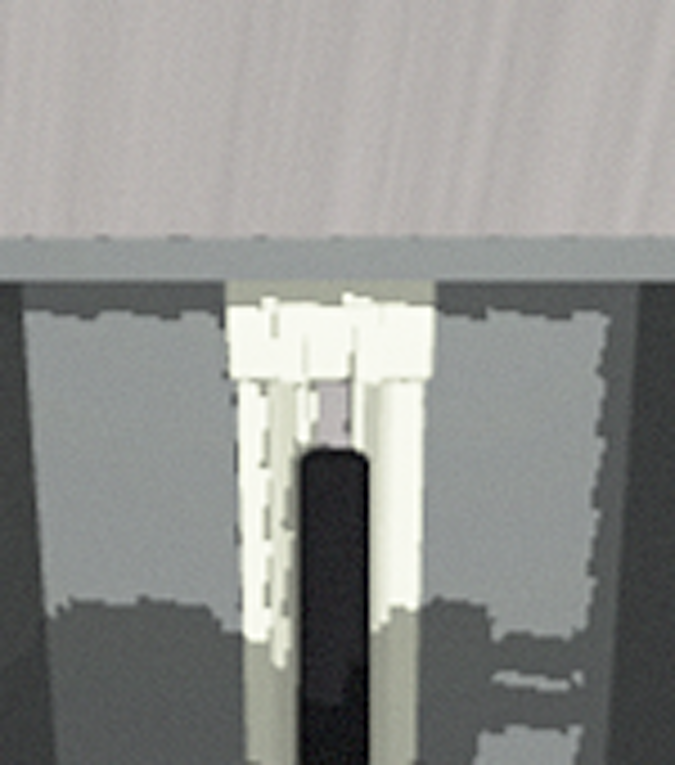

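>>> play_rows --pt "1 0 -0.04 -0.1 0" --pt "1 0.3 0 0 0" --pt "1 0.3 0 0 0" --pt "1 0.2 0 0 0" --pt "1 0 0 0 0" --pt "1 0 0 0 0"

```text
time: 13.75
position: [0.5304, 0.0543, 0.0585]
tool_rot: [-2.041, -2.388, 0.0]
ft_force: [0.1, 0.5, 0.3]
grip_width: 0.114
```

```bash
python3 - <<'E'
from h import *
s=ctrl.get_state(); print(s["time"],s["position"],abs(s["qd"]).max(),s["grip_width"],s["ft_force"],s["torque"]); print("TCP in slot",slot(s["position"]).round(1))
im,K,P=shot("wrist","w10")
crop("w10",250,60,150,170,"w10c",4.5,1)
E
```

```text
13.75 [0.53044237 0.05432362 0.0584956 ] 0.003124088221542312 0.11374631422376802 [0.10951332 0.46270927 0.29877046] [-0.07685688  0.06649281  0.03753837]
TCP in slot [-13.7   0.5  50.5]
```

View pics/w10c.png

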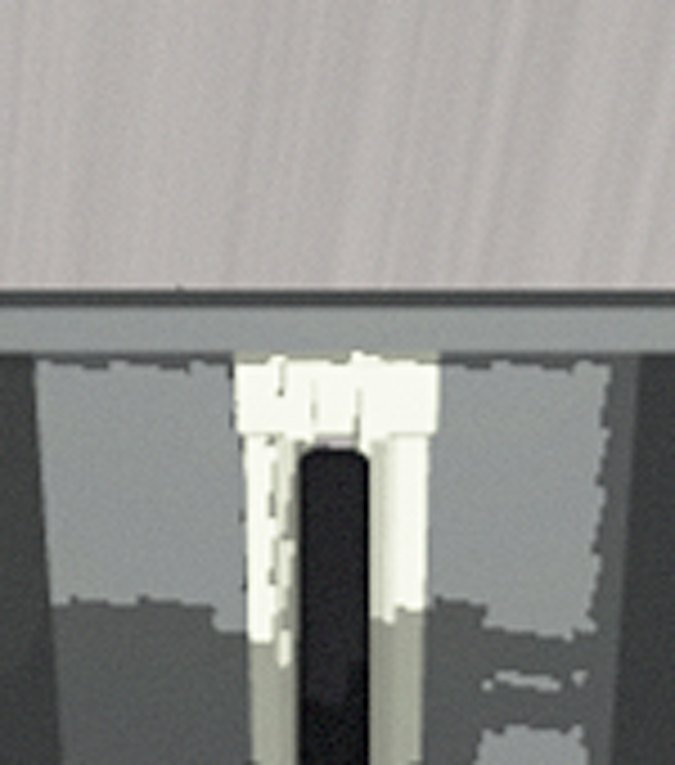

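>>> play_rows --pt "1 0 0.04 0 0" --pt "1 -0.12 0 0.31 0" --pt "1 -0.12 0 0.32 0" --pt "1 0 0 0 0" --force 8

```text
time: 14.3
position: [0.5311, 0.0517, 0.0519]
tool_rot: [-2.042, -2.387, 0.001]
ft_force: [-0.8, -0.5, 0.2]
grip_width: 0.113
```

```bash
python3 - <<'E'
from h import *
s=ctrl.get_state(); print(s["time"],s["position"],abs(s["qd"]).max(),s["grip_width"],s["ft_force"],s["torque"]); print("TCP in slot",slot(s["position"]).round(1))
im,K,P=shot("wrist","w11")
crop("w11",250,60,150,170,"w11c",4.5,1)
E
```

```text
14.3 [0.53111623 0.05166424 0.05192203] 0.004660872756198472 0.11288955287567477 [-0.82888055 -0.47655153  0.2298239 ] [-0.08260032  0.04204078 -0.00421115]
TCP in slot [-16.4   0.3  43.9]
```

View pics/w11c.png

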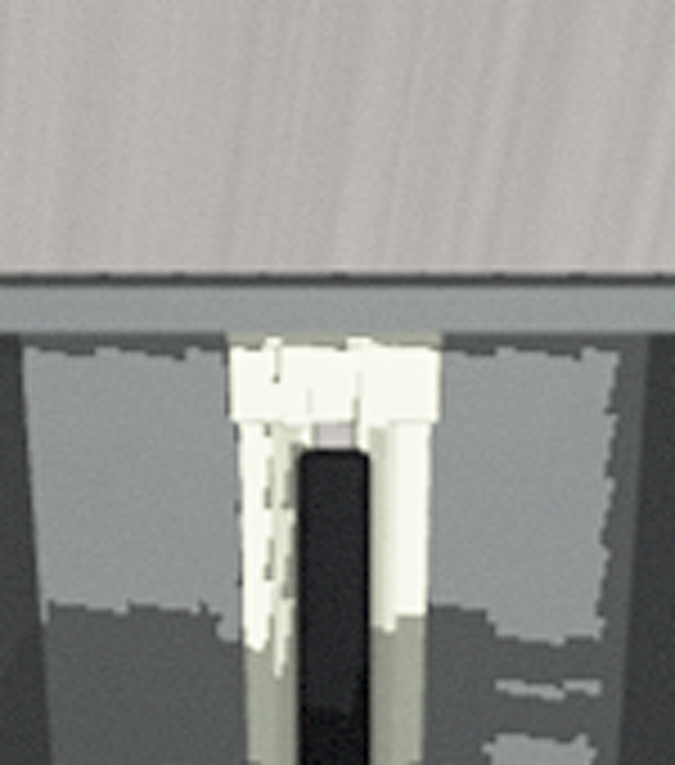

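>>> play_rows --pt "1 -0.1 0 0.33 0" --pt "1 -0.12 0 0.34 0" --pt "1 0 0 0 0"

```text
time: 14.72
position: [0.5314, 0.0496, 0.0452]
tool_rot: [-2.042, -2.387, 0.001]
ft_force: [0.3, -0.0, -0.8]
grip_width: 0.115
```

```bash
python3 - <<'E'
from h import *
s=ctrl.get_state(); print(s["time"],s["position"],abs(s["qd"]).max(),s["grip_width"],s["ft_force"],s["torque"]); print("TCP in slot",slot(s["position"]).round(1))
im,K,P=shot("wrist","w12")
crop("w12",250,60,150,170,"w12c",4.5,1)
for th in(0,4,8,12,16,20):
    t=np.array(s["position"]);Rm=R.from_rotvec(s["tool_rot"]).as_matrix()
    print(th,proj(K,P,t+tool_pts(th,[(35,-5,36),(35,5,36),(36,0,22),(36,0,10)])@Rm.T).round(1).tolist())
E
```

```text
14.725 [0.53135611 0.04963827 0.0451723 ] 0.0036557769739136757 0.11533199207557011 [ 0.27164839 -0.04214512 -0.82995381] [-0.11565557  0.06223621 -0.0148215 ]
TCP in slot [-18.4   0.3  37.2]
0 [[315.0, 165.3], [333.3, 165.3], [324.2, 159.3], [324.2, 156.3]]
4 [[315.2, 163.4], [333.1, 163.5], [324.2, 159.4], [324.2, 157.7]]
8 [[315.4, 162.1], [332.9, 162.1], [324.2, 159.8], [324.2, 159.4]]
12 [[315.6, 161.3], [332.7, 161.4], [324.2, 160.7], [324.2, 161.5]]
16 [[315.8, 161.0], [332.5, 161.1], [324.2, 162.0], [324.2, 163.9]]
20 [[316.0, 161.2], [332.3, 161.2], [324.2, 163.6], [324.2, 166.5]]
```

View pics/w12c.png

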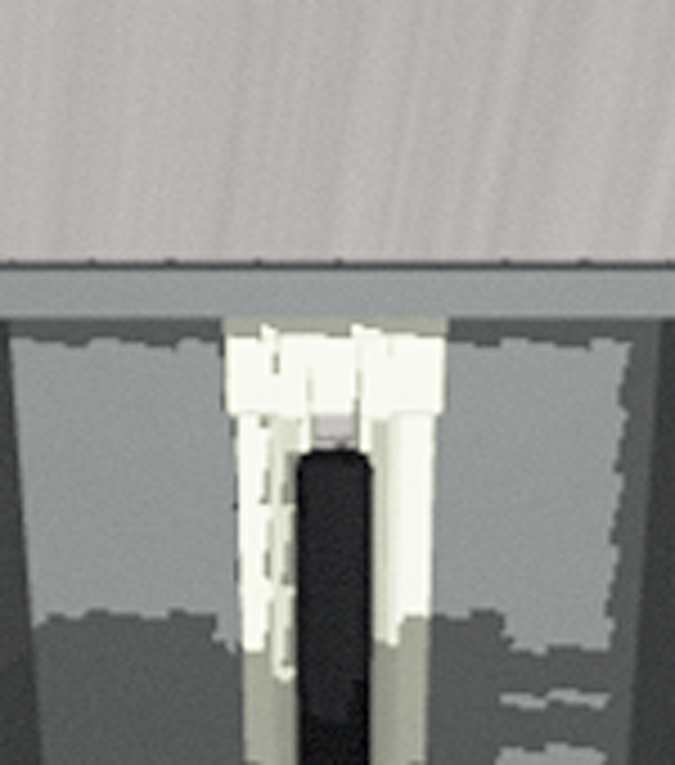

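>>> play_rows --pt "1 -0.14 0 0.34 0" --pt "1 -0.14 0 0.3 0" --pt "1 0 0 0 0" --pt "1 0 0 0 0"

```text
time: 15.28
position: [0.5319, 0.047, 0.039]
tool_rot: [-2.041, -2.388, 0.0]
ft_force: [0.1, -0.9, -1.4]
grip_width: 0.114
```

```bash
python3 - <<'E'
from h import *
s=ctrl.get_state(); print(s["time"],s["position"],abs(s["qd"]).max(),s["grip_width"],s["ft_force"],s["torque"]); print("TCP in slot",slot(s["position"]).round(1))
im,K,P=shot("wrist","w13")
crop("w13",250,60,150,170,"w13c",4.5,1)
E
```

```text
15.275 [0.53190877 0.04700202 0.0390353 ] 0.0017505992135768995 0.11356251570127512 [ 0.12316975 -0.87709827 -1.37164231] [-0.13129732  0.05587186 -0.03000504]
TCP in slot [-21.1   0.2  31. ]
```

View pics/w13c.png

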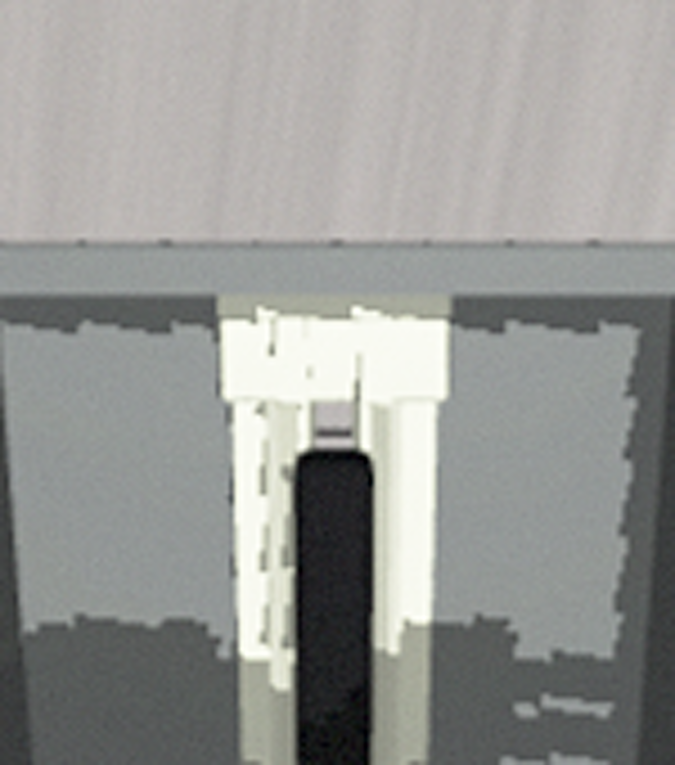

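>>> play_rows --pt "1 0 0 0.1 0" --pt "1 0 0 0 0"

```text
time: 15.58
position: [0.5321, 0.0471, 0.0382]
tool_rot: [2.041, 2.388, 0.0]
ft_force: [0.4, 1.0, -0.0]
grip_width: 0.113
```

```bash
python3 - <<'E'
from h import *
im,K,P=load("w13")
f=lambda x,y:(250+x/4.5,60+y/4.5)
for z in(.042,.044,.046,.048): print("spine front",z,slot(ray(K,P,f(334,449),z)).round(1))
print("step",slot(ray(K,P,f(334,432),.030)).round(1),"bridge edge",slot(ray(K,P,f(334,400),.0285)).round(1))
f=lambda x,y:(250+x/4.5,60+y/4.5)
g=im.mean(2)
for r in(165,175,185,195,205,215,225): print(r,g[r,312:320].astype(int).tolist(),g[r,328:337].astype(int).tolist())
s=ctrl.get_state(); print(s["position"],s["ft_force"])
E
```

```text
spine front 0.042 [36.5  0.3 34. ]
spine front 0.044 [36.8  0.3 36. ]
spine front 0.046 [37.2  0.3 38. ]
spine front 0.048 [37.5  0.3 40. ]
step [36.8  0.3 22. ] bridge edge [40.8  0.3 20.5]
165 [180, 139, 132, 82, 24, 30, 32, 33] [29, 37, 35, 21, 24, 166, 207, 200, 209]
175 [221, 179, 144, 95, 13, 20, 32, 35] [39, 30, 32, 24, 48, 163, 203, 198, 216]
185 [181, 133, 142, 97, 15, 25, 35, 29] [36, 38, 26, 21, 42, 173, 205, 201, 215]
195 [222, 175, 142, 97, 18, 27, 29, 33] [33, 33, 31, 25, 40, 167, 202, 199, 221]
205 [218, 219, 223, 155, 31, 26, 35, 35] [35, 36, 32, 22, 60, 126, 143, 138, 173]
215 [150, 144, 147, 103, 30, 28, 41, 33] [12, 18, 21, 13, 60, 128, 143, 143, 148]
225 [144, 145, 146, 104, 29, 1, 25, 18] [14, 24, 18, 5, 86, 136, 143, 146, 148]
[0.53211644 0.04705336 0.03822563] [ 0.3824731   1.00926056 -0.02403179]
```

>>> play_rows --pt "1 -0.08 0 0.05 0" --pt "0.65 0 0 0 0" --pt "0.65 0 0 0 0" --pt "0.65 0 0 -1 0" --pt "0.65 0 0 -2 0" --pt "1 0 0 0 0" --pt "1 0 0 0 0" --pt "1 0 0 0 0"

```text
time: 16.58
position: [0.5316, 0.0462, 0.067]
tool_rot: [-2.041, -2.387, 0.001]
ft_force: [0.4, 0.1, 0.3]
grip_width: 0.091
```

```bash
python3 - <<'E'
from h import *
s=ctrl.get_state(); print(s["time"],s["position"],abs(s["qd"]).max(),s["grip_width"],s["ft_force"],s["torque"]); print("TCP in slot",slot(s["position"]).round(1))
im,K,P=shot("wrist","w14")
crop("w14",250,60,150,220,"w14c",3.5,1)
t=[world(35+dx,y,36) for dx in(-1,0,1) for y in(0,)]
print(proj(K,P,np.array(t)).round(1).tolist())
E
```

```text
16.575 [0.53162817 0.04617266 0.06702401] 0.0017365406373729526 0.09125718358795921 [0.38808031 0.09541834 0.25791846] [-0.09502714  0.042429    0.04152528]
TCP in slot [-21.9   0.6  59. ]
[[325.3, 155.9], [325.3, 154.3], [325.4, 152.8]]
```

View pics/w14c.png

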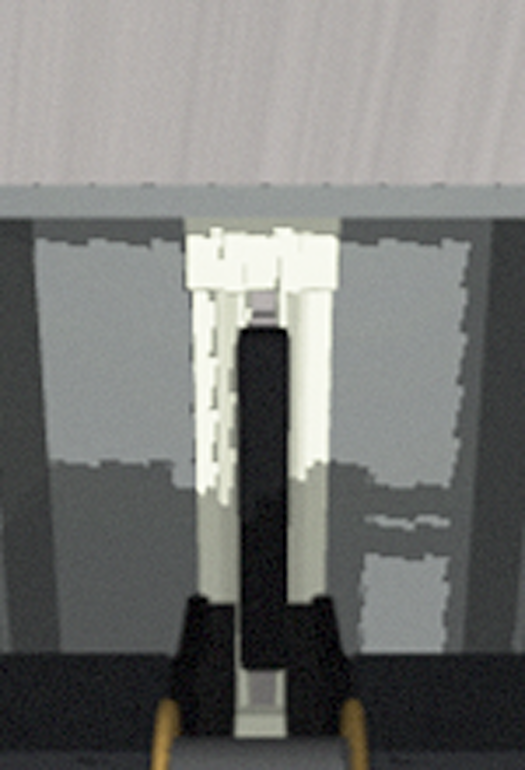

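```bash
python3 - <<'E'
from h import *
im,K,P=load("w14")
for m in(0,1):
  for dz in(0,4,8): print(m,dz,proj(K,P,np.array([world(35+m,0,36),world(-35+m,5,36+dz),world(-35+m,-5,36+dz),world(-50+m,0,22+dz)])).round(1).tolist())
g=im.mean(2)
print("front",g[148:158,322:330].mean(1).astype(int).tolist())
print("rear",g[244:262,322:330].mean(1).astype(int).tolist())
print("tail",g[255:276,322:328].mean(1).astype(int).tolist())
print("row246",g[246,312:338].astype(int).tolist());print("row 160",g[160,312:338].astype(int).tolist())
E
```

```text
0 0 [[325.3, 154.3], [317.9, 252.2], [331.9, 252.3], [324.8, 260.8]]
0 4 [[325.3, 154.3], [317.8, 255.0], [332.0, 255.0], [324.8, 263.5]]
0 8 [[325.3, 154.3], [317.7, 257.8], [332.2, 257.9], [324.8, 266.2]]
1 0 [[325.4, 152.8], [317.9, 251.0], [331.9, 251.0], [324.8, 259.6]]
1 4 [[325.4, 152.8], [317.8, 253.7], [332.1, 253.7], [324.8, 262.3]]
1 8 [[325.4, 152.8], [317.7, 256.5], [332.2, 256.6], [324.8, 265.1]]
front [158, 117, 123, 171, 143, 62, 9, 20, 28, 31]
rear [18, 16, 20, 17, 21, 15, 13, 50, 100, 114, 112, 112, 112, 112, 114, 114, 113, 119]
tail [106, 107, 106, 108, 106, 106, 115, 121, 118, 139, 156, 158, 156, 156, 161, 111, 49, 54, 63, 68, 75]
row246 [21, 26, 18, 14, 22, 95, 81, 15, 15, 13, 21, 17, 23, 13, 26, 23, 21, 16, 24, 6, 15, 26, 16, 12, 18, 16]
row 160 [203, 219, 213, 214, 175, 97, 33, 23, 27, 31, 39, 30, 35, 33, 41, 36, 32, 31, 31, 17, 83, 169, 198, 214, 225, 234]
```

>>> play_rows --pt "1 0 0.05 0 0" --pt "1 0 0 0.8 0" --pt "1 0 0 0.4 0" --pt "1 0 0 0.3 0" --pt "1 0 0 0.1 0" --pt "1 0 0 0 0"

```text
time: 17.38
position: [0.5336, 0.0464, 0.0525]
tool_rot: [2.041, 2.387, 0.002]
ft_force: [-1.6, 0.3, 4.7]
grip_width: 0.007
```

>>> play_rows --pt "1 0 -0.1 -0.6 0" --pt "1 4.0 0 0 0" --pt "1 0 0 0.4 0" --pt "1 0 0 0.1 0" --pt "1 0 0 0.1 0" --pt "1 0 0 0 0"

```text
time: 18.12
position: [0.5262, 0.0852, 0.0525]
tool_rot: [2.043, 2.386, 0.002]
ft_force: [-1.3, 0.7, 5.2]
grip_width: 0.006
```

>>> play_rows --pt "1 0 0 -2 0" --pt "1 0 0 -5 0" --pt "0.5 -3.5 0 -2 0" --pt "0.5 -3.5 0 0 0" --pt "0.5 0 0 0 0" --pt "0.5 0 0 0 0"

```text
time: 18.88
position: [0.5359, 0.0164, 0.1412]
tool_rot: [-2.042, -2.386, 0.001]
ft_force: [0.3, -0.1, 0.5]
grip_width: 0.373
```

```bash
python3 - <<'E'
from h import *
s=ctrl.get_state(); print(s["time"],s["position"],abs(s["qd"]).max(),s["grip_width"],s["ft_force"]); print("TCP in slot",slot(s["position"]).round(1))
im,K,P=shot("wrist","w15")
crop("w15",230,60,180,190,"w15c",4,1)
for z in(36,40): print(proj(K,P,np.array([world(x+.9,y,z) for x in(35,-35) for y in(5,-5)]+[world(-49,0,22)])).round(1).tolist())
E
```

```text
18.875 [0.53592451 0.0163602  0.14122239] 0.018818321211092046 0.37336954202722616 [ 0.25873391 -0.0668573   0.48015328]
TCP in slot [-52.    0.9 133.2]
[[319.7, 106.1], [331.3, 106.1], [319.9, 184.6], [330.6, 184.6], [325.2, 195.5]]
[[319.7, 105.9], [331.4, 106.0], [319.9, 185.6], [330.7, 185.7], [325.2, 195.5]]
```

View pics/w15c.png

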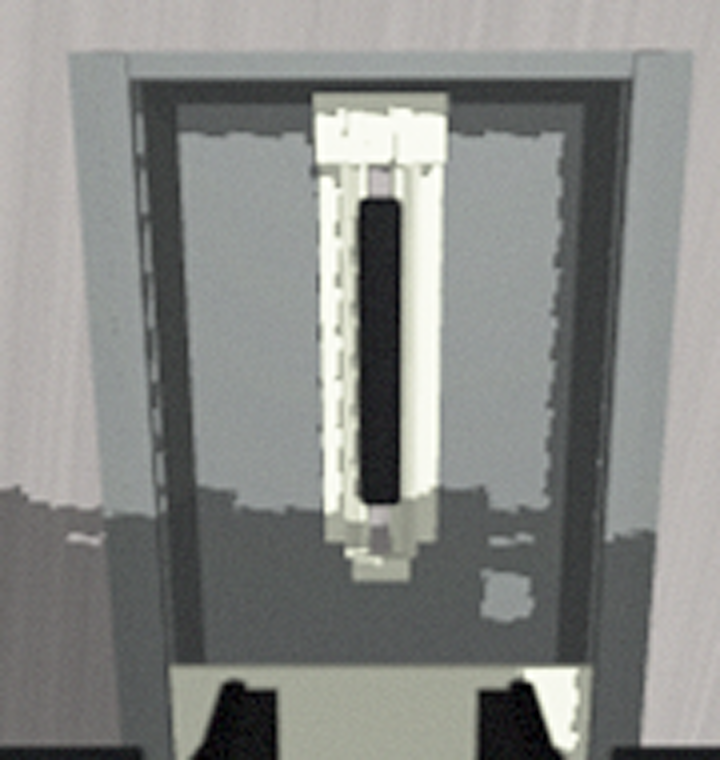

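```bash
python3 - <<'E'
from h import *
im,K,P=load("w15")
f=lambda x,y:(230+x/4,60+y/4)
for n,x,y,z in(("spineF",380,198,36),("spineR",380,505,36),("bridgeE",380,163,20.5),("rsBack",380,580,22),("rsFront",380,556,22),("tail",380,552,22),("lidF",380,664,44.5)): print(n,slot(ray(K,P,f(x,y),(z+8)/1000)).round(1))
E
```

```text
spineF [33.1  0.4 36. ]
spineR [-35.7   0.2  36. ]
bridgeE [40.9  0.4 20.5]
rsBack [-59.1   0.1  22. ]
rsFront [-52.7   0.2  22. ]
tail [-51.6   0.2  22. ]
lidF [-72.6   0.1  44.5]
```

>>> play_rows --pt "0.6 5.2 0.07 0 0" --pt "0.6 0 0 5 0" --pt "0.6 0 0 3.5 0" --pt "0.6 0 0 1.5 0" --pt "0.6 0 0 0 0" --pt "1 0 0 0 0" --pt "1 0 0 0 0" --pt "1 0 0 0 0" --pt "1 0 0 0 0" --force 8

```text
time: 20.05
position: [0.5294, 0.0681, 0.0424]
tool_rot: [2.041, 2.387, 0.002]
ft_force: [-0.0, 0.3, 2.6]
grip_width: 0.11
```

>>> play_rows --pt "1 0.1 0 0 0" --pt "1 0.1 0 0 0" --pt "1 0 0 0 0" --pt "0.6 0 0 0 0" --pt "0.6 0 0 0 0" --pt "0.6 0 0 -1 0" --pt "0.6 0 0 -2 0" --pt "1 0 0 0 0" --pt "1 0 0 0 0" --pt "1 0 0 0 0"

```text
time: 21.3
position: [0.5281, 0.0699, 0.071]
tool_rot: [-2.041, -2.387, 0.002]
ft_force: [-1.1, 0.5, -0.2]
grip_width: 0.145
```

```bash
python3 - <<'E'
from h import *
s=ctrl.get_state(); print(s["time"],s["position"],abs(s["qd"]).max(),s["grip_width"],s["ft_force"]); print("TCP in slot",slot(s["position"]).round(1))
E
```

```text
21.3 [0.52807749 0.06991126 0.07097233] 0.0013785269139863733 0.14501218196109653 [-1.11504337  0.50114808 -0.16114405]
TCP in slot [ 2.1  0.5 63. ]
```

>>> play_rows --pt "1 0 0 0.8 0" --pt "1 0 0 0.6 0" --pt "1 0 0 0.4 0" --pt "1 0 0 0.1 0" --pt "1 0 0 0 0"

```text
time: 21.92
position: [0.5287, 0.07, 0.0527]
tool_rot: [2.042, 2.388, 0.0]
ft_force: [-1.1, 0.3, 0.5]
grip_width: 0.005
```

>>> play_rows --pt "1 0 0 -3 0" --pt "1 0 0 -5 0" --pt "0.5 -5.5 0 -1 0" --pt "0.5 0 0 0 0" --pt "0.5 0 0 0 0"

```text
time: 22.55
position: [0.5369, 0.0159, 0.1425]
tool_rot: [-2.042, -2.387, -0.001]
ft_force: [-0.4, 1.3, 0.6]
grip_width: 0.258
```

```bash
python3 - <<'E'
from h import *
s=ctrl.get_state(); print(s["time"],s["position"],abs(s["qd"]).max(),s["grip_width"],s["ft_force"]); print("TCP in slot",slot(s["position"]).round(1))
im,K,P=shot("wrist","w16")
crop("w16",230,60,180,190,"w16c",4,1)
E
```

```text
22.55 [0.5369384  0.01587565 0.14248458] 0.02410539217008225 0.2575304308473166 [-0.38901689  1.29078129  0.57966239]
TCP in slot [-52.6  -0.  134.5]
```

View pics/w16c.png

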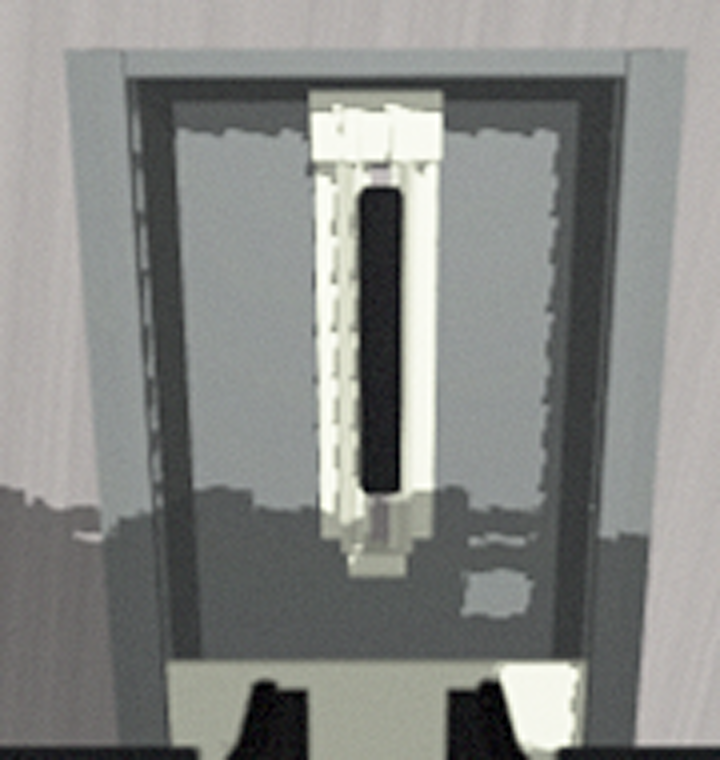

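>>> play_rows --pt "0.55 0 0 0 0.188" --pt "0.55 0 0 0 0.188" --pt "0.55 0 0 0 0.188" --pt "0.55 0 0 0 0.188" --pt "0.55 0 0 0 0.188" --pt "0.55 0 0 0 0.188" --pt "0.55 0 0 0 0.188" --pt "0.55 0 0 0 0.188" --pt "0.55 0 0 0 0.069" --pt "0.55 0 5.0 0 0" --pt "0.55 0 5.0 0 0" --pt "0.55 0 5.0 0 0" --pt "0.55 0 2.5 0 0" --pt "0.55 0 0 0 0" --pt "0.55 0 0 0 0" --force 40

```text
time: 24.48
position: [0.5647, -0.1548, 0.1419]
tool_rot: [-3.13, -0.252, 0.002]
ft_force: [-0.5, 0.8, 0.1]
grip_width: 0.447
```

```bash
python3 - <<'E'
from h import *
s=ctrl.get_state(); print(s["time"],s["position"],abs(s["qd"]).max(),s["grip_width"],s["ft_force"],s["joint_positions"].round(2)); print("TCP in slot",slot(s["position"]).round(1))
rv=s["tool_rot"]; print(2*np.degrees(np.arctan(rv[1]/rv[0])))
im,K,P=shot("wrist","w17")
E
```

```text
24.475 [ 0.56470934 -0.15475635  0.14191152] 0.013195060092354691 0.4469455544035596 [-0.47304241  0.84829197  0.09084494] [-0.4   0.3   0.74  1.75 -0.22  1.18 -1.01]
TCP in slot [-225.5   -1.4  133.9]
9.189502705973045
```

View pics/w17.png

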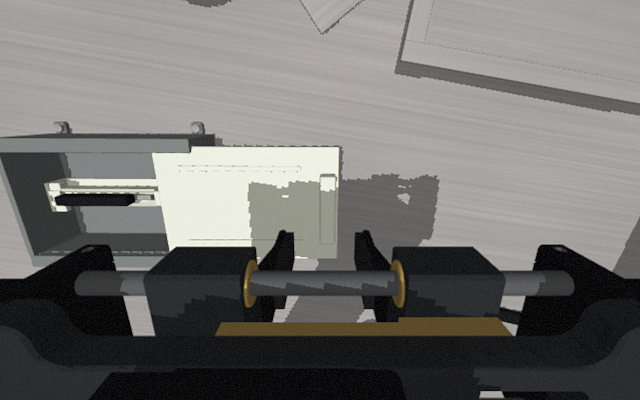

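```bash
python3 - <<'E'
from h import *
crop("w17",280,140,80,120,"w17c",6,1)
im,K,P=load("w17")
for z in(.064,.069):
  for n,u,v in(("FL",320.5,175),("FR",336,175),("BL",321.5,245),("BR",337.5,244)):
    p=slot(ray(K,P,(u,v),z)); p[0]+=24; print(z,n,p.round(1))
E
```

```text
0.064 FL [-198.4  -32.4   56. ]
0.064 FR [-211.7  -32.5   56. ]
0.064 BL [-199.5   34.2   56. ]
0.064 BR [-214.4   33.    56. ]
0.069 FL [-198.4  -33.5   61. ]
0.069 FR [-211.4  -33.6   61. ]
0.069 BL [-199.6   31.6   61. ]
0.069 BR [-214.1   30.5   61. ]
```

View pics/w17c.png

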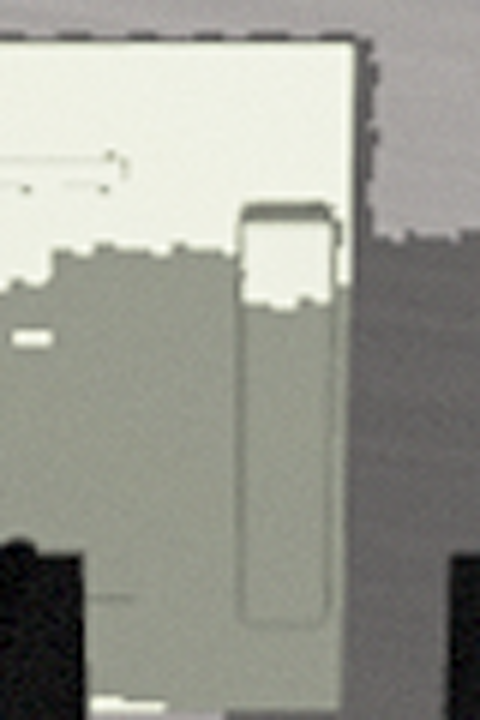

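>>> play_rows --pt "0.55 0 0.35 0 0.007" --pt "0.55 0 0 3.5 0" --pt "0.55 0 0 3.0 0" --pt "0.55 0 0 1.2 0" --pt "0.55 0 0 0 0" --pt "0.82 0 0 0 0" --pt "0.82 0 0 0 0" --pt "0.82 0 0 0 0"

```text
time: 25.52
position: [0.5657, -0.1604, 0.0664]
tool_rot: [-3.132, -0.237, -0.002]
ft_force: [-0.0, 1.6, -0.4]
grip_width: 0.216
```

```bash
python3 - <<'E'
from h import *
s=ctrl.get_state(); print(s["time"],s["position"],abs(s["qd"]).max(),s["grip_width"]*87,s["ft_force"]); print("TCP in box",slot(s["position"]).round(1)+[24,0,8])
im,K,P=shot("wrist","w18")
crop("w18",240,150,170,150,"w18c",4.5,1)
E
```

```text
25.525 [ 0.56567076 -0.16044848  0.06635   ] 0.011241129463510751 18.78563955689864 [-0.00245033  1.62398801 -0.42176421]
TCP in box [-207.3   -1.4   66.4]
```

View pics/w18c.png

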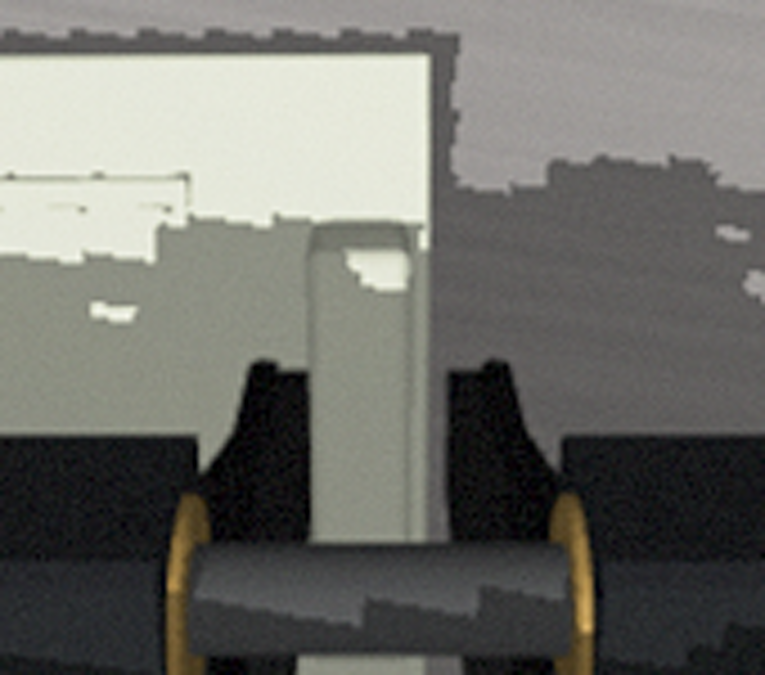

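>>> play_rows --pt "0.82 0 -0.3 0 0" --pt "0.82 0 -0.5 0 0" --pt "0.82 0 -1.0 0 0" --pt "0.82 0 -1.0 0 0" --pt "0.82 0 -1.0 0 0" --pt "0.82 0 -1.0 0 0" --pt "0.82 0 -1.0 0 0" --pt "0.82 0 0 0 0"

```text
time: 26.58
position: [0.5563, -0.1014, 0.0654]
tool_rot: [-3.131, -0.24, 0.001]
ft_force: [0.1, -0.3, 0.1]
grip_width: 0.182
```

```bash
python3 - <<'E'
from h import *
s=ctrl.get_state(); print(s["time"],s["position"],abs(s["qd"]).max(),s["grip_width"]*87,s["ft_force"]); print("TCP in box",slot(s["position"]).round(1)+[24,0,8])
im,K,P=shot("wrist","w19")
E
```

```text
26.575 [ 0.55633609 -0.10136656  0.06539116] 0.01622701393979769 15.852486813204521 [ 0.13506676 -0.34834419  0.0851698 ]
TCP in box [-147.5   -1.3   65.4]
```

View pics/w19.png

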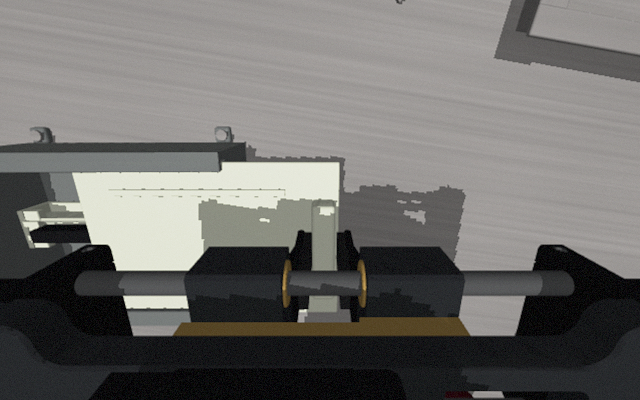

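>>> play_rows --pt "0.82 0 -1.0 0 0" --pt "0.82 0 -1.0 0 0" --pt "0.82 0 -1.0 0 0" --pt "0.82 0 -1.0 0 0" --pt "0.82 0 -0.8 0 0" --pt "0.82 0 -0.5 0 0" --pt "0.82 0 0 0 0"

```text
time: 27.5
position: [0.5486, -0.0504, 0.0657]
tool_rot: [-3.132, -0.238, -0.0]
ft_force: [0.2, -0.1, -0.3]
grip_width: 0.183
```

```bash
python3 - <<'E'
from h import *
s=ctrl.get_state(); print(s["time"],s["position"],abs(s["qd"]).max(),s["grip_width"]*87,s["ft_force"]); print("TCP in box",slot(s["position"]).round(1)+[24,0,8])
E
```

```text
27.5 [ 0.54860079 -0.0503968   0.06568658] 0.008308415088110584 15.958848146237244 [ 0.17559337 -0.08629405 -0.29848421]
TCP in box [-95.9  -1.4  65.7]
```

>>> play_rows --pt "0.82 0 -0.3 0 0" --pt "0.82 0 -0.3 0 0" --pt "0.82 0 -0.2 0 0" --pt "0.82 0 0 0 0"

```text
time: 28.0
position: [0.5473, -0.0428, 0.0656]
tool_rot: [-3.132, -0.237, -0.0]
ft_force: [0.1, 0.8, -0.5]
grip_width: 0.176
```

>>> play_rows --pt "0.82 0 -0.2 0 0" --pt "0.82 0 -0.2 0 0"

```text
time: 28.25
position: [0.547, -0.0409, 0.0657]
tool_rot: [3.13, 0.235, 0.001]
ft_force: [0.7, -7.3, -1.2]
grip_width: 0.18
```

>>> play_rows --pt "0.82 0 -0.15 0 0" --pt "0.82 0 -0.15 0 0"

```text
time: 28.5
position: [0.547, -0.0407, 0.0658]
tool_rot: [3.127, 0.233, 0.003]
ft_force: [2.9, -10.0, -2.9]
grip_width: 0.183
```

>>> play_rows --pt "0.82 0 -0.1 0 0" --pt "0.82 0 0 0 0"

```text
time: 28.75
position: [0.547, -0.0406, 0.0658]
tool_rot: [3.126, 0.232, 0.003]
ft_force: [3.5, -10.5, -2.2]
grip_width: 0.185
```

>>> play_rows --pt "0.82 0 -0.1 0 0" --pt "0.82 0 0 0 0"

```text
time: 29.0
position: [0.5469, -0.0405, 0.0658]
tool_rot: [3.125, 0.231, 0.004]
ft_force: [3.3, -12.1, -3.6]
grip_width: 0.181
```

>>> play_rows --pt "0.82 0 -0.1 0 0" --pt "0.82 0 0 0 0"

```text
time: 29.25
position: [0.5464, -0.0386, 0.0658]
tool_rot: [3.126, 0.231, 0.002]
ft_force: [2.3, -10.7, -1.2]
grip_width: 0.18
```

>>> play_rows --pt "0.82 0 -0.1 0 0" --pt "0.82 0 0 0 0"

```text
time: 29.5
position: [0.5458, -0.0354, 0.0657]
tool_rot: [3.129, 0.233, 0.001]
ft_force: [1.1, -4.4, -0.9]
grip_width: 0.181
```

```bash
python3 - <<'E'
from h import *
s=ctrl.get_state(); print(s["time"],s["position"],abs(s["qd"]).max(),s["grip_width"]*87,s["ft_force"]); print("TCP in box",slot(s["position"]).round(1)+[24,0,8])
im,K,P=shot("wrist","w20")
shot("scene","sc20"); crop("sc20",290,155,110,110,"sc20c",6,.7)
E
```

```text
29.5 [ 0.54584895 -0.03544338  0.06572459] 0.010496250055250624 15.767273877045808 [ 1.13506464 -4.38622073 -0.89835075]
TCP in box [-80.7  -1.   65.7]
```

View pics/w20.png

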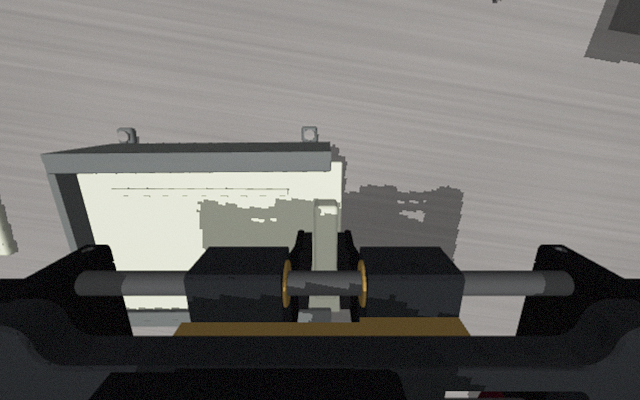

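View pics/sc20c.png

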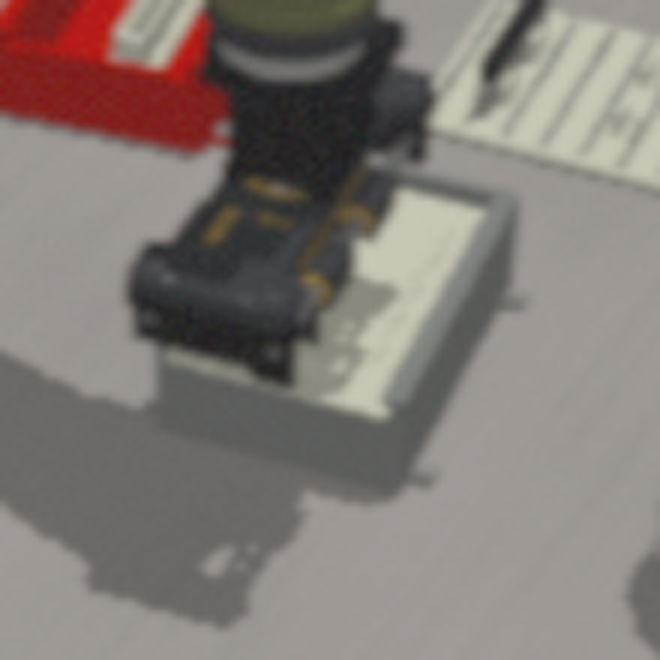

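>>> play_rows --pt "0.82 0 -0.1 0 0" --pt "0.82 0 0 0 0"

```text
time: 29.85
position: [0.5455, -0.0298, 0.0656]
tool_rot: [-3.131, -0.238, 0.0]
ft_force: [-0.3, 0.7, -0.1]
grip_width: 0.182
```

>>> play_rows --pt "0.82 0 -0.1 0 0" --pt "0.82 0 0 0 0"

```text
time: 30.1
position: [0.5454, -0.0294, 0.0657]
tool_rot: [-3.132, -0.238, -0.0]
ft_force: [-0.7, 1.1, 0.1]
grip_width: 0.179
```

>>> play_rows --pt "0.82 0 -0.1 0 0" --pt "0.82 0 0 0 0"

```text
time: 30.35
position: [0.5454, -0.0291, 0.0657]
tool_rot: [-3.133, -0.237, -0.0]
ft_force: [-0.2, -0.6, -0.8]
grip_width: 0.177
```

>>> play_rows --pt "0.82 0 -0.1 0 0" --pt "0.82 0 0 0 0"

```text
time: 30.6
position: [0.5454, -0.029, 0.0658]
tool_rot: [3.132, 0.236, 0.001]
ft_force: [0.8, -3.1, 0.4]
grip_width: 0.178
```

```bash
python3 - <<'E'
from h import *
s=ctrl.get_state(); print(s["time"],s["position"],abs(s["qd"]).max(),s["grip_width"]*87,s["ft_force"]); print("TCP in box",slot(s["position"]).round(1)+[24,0,8])
im,K,P=shot("wrist","w21")
crop("w21",270,130,110,120,"w21c",5,1)
print(proj(K,P,np.array([np.r_[CT+AX*x/1000+AY*y/1000,z] for x,y,z in((-85,-62,.058),(-85,-50,.0525),(-85,-55,.053),(-75,-32,.069),(-82,-32,.069))])).round(1).tolist())
E
```

```text
30.6 [ 0.54543544 -0.02897863  0.06582076] 0.0034431878689353008 15.499919233166247 [ 0.8427053  -3.05655142  0.36966734]
TCP in box [-74.3  -1.6  65.8]
[[341.7, 151.9], [340.8, 170.2], [341.0, 162.3], [324.7, 206.6], [336.8, 206.5]]
```

View pics/w21c.png

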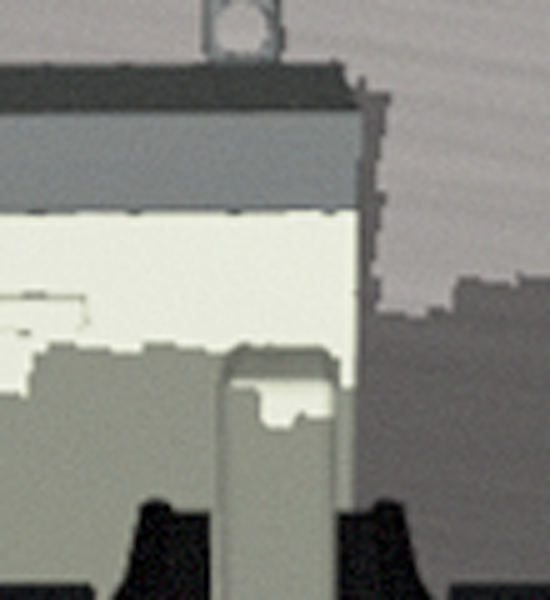

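>>> play_rows --pt "0.82 0 -0.1 0 0" --pt "0.82 0 0 0 0"

```text
time: 30.9
position: [0.5455, -0.0289, 0.0659]
tool_rot: [3.131, 0.235, 0.002]
ft_force: [2.2, -5.8, -0.5]
grip_width: 0.181
```

>>> play_rows --pt "0.82 0 0.2 0 0" --pt "0.82 0 0.05 0 0" --pt "0.6 0 0 0 0" --pt "0.6 0 0 0 0" --pt "0.6 0 0 0 0" --pt "0.6 0 0 -3 0" --pt "0.6 0 0 -5 0" --pt "0.6 0 5 0 0" --pt "0.6 0 5 0 0" --pt "0.6 -2 5 0 0" --pt "0.6 0 0 0 0" --pt "0.6 0 0 0 0"

```text
time: 32.4
position: [0.5481, -0.1803, 0.1455]
tool_rot: [-3.132, -0.236, 0.0]
ft_force: [-0.0, -0.3, 0.2]
grip_width: 0.401
```

```bash
python3 - <<'E'
from h import *
s=ctrl.get_state(); print(s["time"],s["position"],abs(s["qd"]).max(),s["grip_width"]*87,s["ft_force"]); print("TCP in box",slot(s["position"]).round(1)+[24,0,8])
shot("wrist","w22");shot("scene","sc22");shot("side","s22")
crop("sc22",280,130,160,140,"sc22c",5,.7)
crop("s22",200,120,220,140,"s22c",3.5,.7)
E
```

```text
32.4 [ 0.54812295 -0.18033623  0.14549687] 0.02440185041952083 34.87766357878841 [-0.00192815 -0.28272649  0.19785986]
TCP in box [-224.3   18.9  145.5]
```

View pics/w22.png

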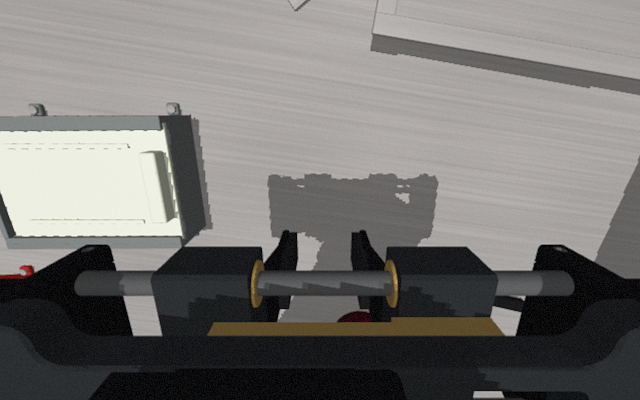

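View pics/sc22c.png

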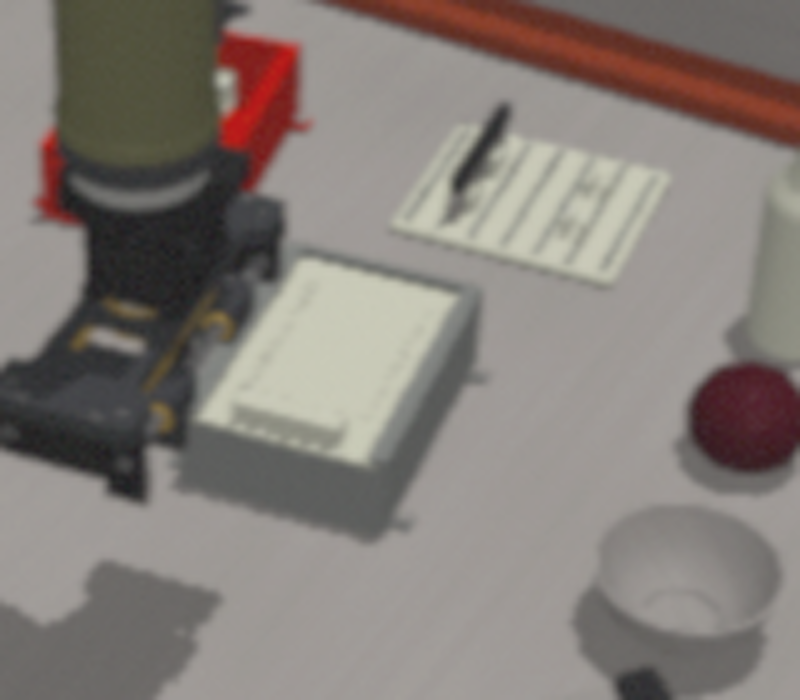

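View pics/s22c.png

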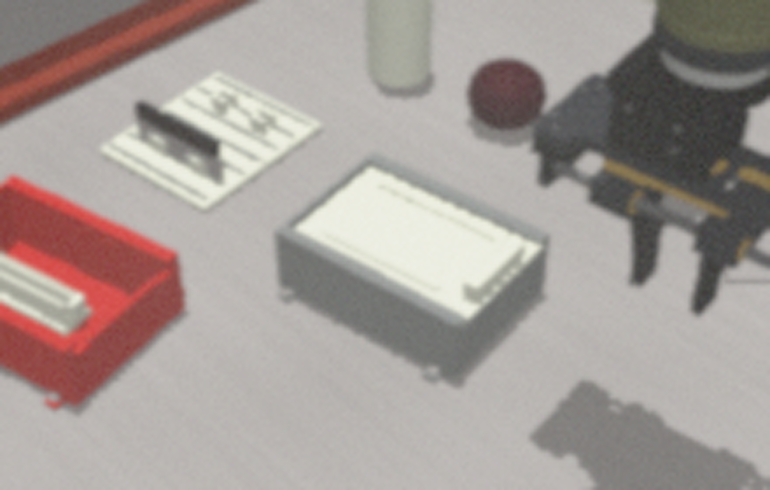

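```bash
python3 - <<'E'
from h import *
crop("w22",100,95,120,165,"w22c",4.5,1)
im,K,P=load("w22")
f=lambda x,y,z:np.r_[CT+AX*x/1000+AY*y/1000,z/1000]
L=[("tail",f(-85,-50,53)),("tail2",f(-85,50,53)),("wall",f(-85,-56,58)),("wall2",f(-85,56,58)),("barRear",f(-82,-32,69)),("barRear2",f(-82,32,69)),("barF",f(-68,-32,69))]
for n,p in L: q=proj(K,P,p)[0]; print(n,q.round(1),((q-[100,95])*4.5).round(0))
E
```

```text
tail [163.7 129.1] [286. 154.]
tail2 [181.8 234.3] [368. 627.]
wall [159.1 122.2] [266. 122.]
wall2 [180.2 242.2] [361. 662.]
barRear [153.2 152.5] [239. 259.]
barRear2 [166.6 223.6] [300. 579.]
barF [136.5 152.5] [164. 259.]
```

View pics/w22c.png

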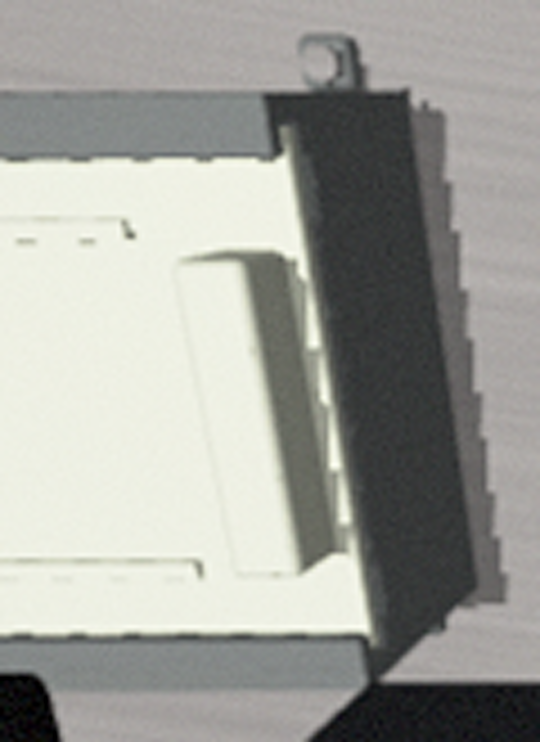

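```bash
python3 -c "
from bench import ticket
print(ticket.close_job())"
```

```text
the job is handed in; nothing more can be done
None
```

The comb blade is seated in the grey box with its nose under the bridge, and the lid is shut past the snap ridge and fully home. I handed the job in at about 32.6 s of the 54 s allowed; no verdict is given.

**How it was done:**
- **Finding the blade:** I took the comb blade by its shorter spine and low tang. The purple and red boxes were left alone.
- **Tipping:** The moves can't tilt the tool, so I tipped the blade about 20° nose down by pressing its tail on the box's closed-end wall under a light grip.
- **Seating:** I fed the tang under the bridge, lowered the tail, then pressed the blade down. A check put it about 1.5 mm too far back, so I slid it 2 mm forward and pressed again.
- **Lid:** I pushed the grip bar in slow steps. The ridge took about 12 to 13 N. The last few millimetres slid almost freely until a gentle stop, which I held at about 6 N.

**Last checks:**
- **Blade height:** The spine top read within about 0.5 mm of fully seated height at both tail and front.
- **Blade position:** I estimate it about 0.7 mm forward of centre. Sideways it sits about 0.8 mm off centre, within the slot's play.
- **Lid:** The tail is flush with the mouth, and the lid and bar edges are within about 1 to 2 mm of where they should be when home.
- **Rest of the scene:** The other blade is still in the rack and the rest of the scene looked unchanged. The gripper is clear of everything.

**What disagreed:** My estimate of the tipped nose height was about 2 mm off, so I found the slot floor by feel instead. After the shut lid covered the blade, I could not see it again.

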